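# Put the condiments and tongs in their matching holders

## Task

Put each thing of the serving station into the black holder made for it (black rim, grey floor): the salt shaker in the smaller round one, the glass grinder in the larger round one, the tea tin in the small oblong one (its sides parallel to the holder's, long side along long side) and the tongs lying flat, lengthwise, in the long tray. Set each one down inside the rim, flat on the holder's floor (all but the tongs upright), without dropping it, and leave the sauce bottle and the black sauce bowl where they stand.

Things in the scene. Friction and masses are not known exactly. Their poses are not given: they have to be found in the camera images.
- tin_mid (a point): Dark brown plain box-shaped tea tin, loose, 36 x 51 x 86 mm tall, about 0.14 kg, standing upright. Position: its centre, 43 mm above its underside. x is along its 36 mm side, y along its 51 mm side, z up.
- shaker_mid (a point): Salt shaker, loose, clear round body with a grey domed top, widest (43 mm) about 30 mm above its underside, tapering gently to 34 mm at 70 mm, 90 mm tall, about 0.10 kg, upright. Position: its centre, 45 mm above its underside; z up.
- grinder_mid (a point): Glass spice grinder, loose, round, 140 mm tall, about 0.16 kg, upright: body and grey collar 57 mm across up to 99 mm above its underside, then a clear cylindrical cap 41 mm across from 99 to 140 mm, which is fixed and strong enough to lift it by. Position: its centre, 70 mm above its underside; z up.
- tongs_mid (a point): Grey steel serving tongs, loose, lying flat on the worktop, 201 mm long (along x), 36 mm wide at most (along y), 19 mm tall, about 0.09 kg; about 31 mm wide at the middle, where they are best gripped across; rigid, they do not squeeze together. Position: their centre, 9.5 mm above their underside; z up.
- tin_holder_seat (a point): Small black oblong holder for the tea tin: inner floor 52 x 68 mm (x along the 52 mm side, y along the 68 mm side), walls 4 mm thick, floor 4 mm and rim 10 mm above the worktop. Fixed to the worktop; its place varies from start to start. Position: the middle of its inner floor, z up.
- small_cup_seat (a point): Smaller black round holder, for the salt shaker: inside 60 mm across, outside 70 mm, floor 3 mm and rim 10 mm above the worktop. Fixed to the worktop; its place varies from start to start. Position: the middle of its inner floor, z up.
- large_cup_seat (a point): Larger black round holder, for the grinder: inside 74 mm across, outside 84 mm, floor 3 mm and rim 10 mm above the worktop. Fixed to the worktop; its place varies from start to start. Position: the middle of its inner floor, z up.
- tongs_tray_seat (a point): Long low black tray for the tongs: inside 227 mm (along x) by 66 mm (along y), walls 4 mm thick, floor 4 mm and rim 8 mm above the worktop. Fixed to the worktop; its place varies from start to start. Position: the middle of its inner floor, z up. The tongs may lie with either end to either side.
- sauce_bottle: Bystander: loose glass sauce bottle, 58 mm across, 207 mm tall, to the right of the work. Origin: centre of its underside. Leave it alone. (Not listed, but also solid: the rice cooker behind the work to the left, 380 mm across and 380 mm tall, centred at x = 0.74, y = -0.01 m; keep the hand and wrist clear of it.)
- dip_bowl: Bystander: loose black sauce bowl, 76 mm across, 30 mm tall, near the front edge of the worktop, to the right. Origin: centre of its underside. Leave it alone.
Things that resemble listed ones, but are neither listed nor needed, are in the scene too. What is shaped like the part that bears shaker_mid but blue is not meant.

How it is judged:
By the outcome, as a careful person would: the job done as asked, in the order asked, and still so for the second after the job is handed in, with the robot touching nothing.
It also fails if it takes over 93 s, if anything falls off the work surface, if the arm or the gripper's body presses on something with over 40 N, if the wrist force passes 120 N, or if a joint passes its speed limit or range.

## Robot

A 6-joint arm with a two-finger parallel gripper is mounted at the origin on a cart in front of the work surface, level with it; the furniture and walls round the work are solid. World frame = base frame: x ahead of the robot, y to its left, z up, the work surface at z = 0. Lengths are in m, angles in rad, forces in N, time in s.
With the tool pointing down it reaches from about 0.35 to 0.975 m from the base axis. Payload 7.1 kg.
Tool frame: the origin (TCP) lies between the finger pads; the fingertips stand 19 mm ahead of it and the grasp point (between the pads) is the TCP; z points along the fingers, y is the direction in which the jaws open and shut (so a half turn about z gives the same grasp; the last joint's range is limited). The gripper opens to 88 mm and grips with 3 to 60 N. Pads are 20 mm wide; open, the fingers measure 115 mm over their backs; the gripper's body (75 mm by 178 mm) begins 61 mm behind the grasp point.
Start: joints at [-1.201, 0.423, 1.63, -0, 1.089, -0.019], TCP at [0.237, -0.578, 0.203] pointing down, gripper open.
Joint ranges: [-3, 3], [-0.9, 2.11], [0.09, 2.58], [-1.31, 4.45], [0.11, 2.69], [-2.54, 2.54]. Speed limits (rad/s): [2.39, 2.39, 3.01, 3.14, 3.14, 3.14].

## Interface

Orientations are given as a unit quaternion [x, y, z, w].
In Python, from rig import * gives the robot as it stands. The module is installed in compiled form; this text tells all that it offers.
- The arm moves only by the tool servo_tool, never from a script. Its argument "moves" is a list of rows, each an object with "slide": the shift along the tool's x, y, z in units of 40 mm (1.0 is 40 mm), a list of three; "rot": the turn, a rotation vector about the tool's x, y, z in units of 6 degrees (1.0 is 6 degrees), a list of three. In form: [{"slide": [x, y, z], "rot": [rx, ry, rz]}, ...]. A call has 1 to 5 rows; each row shifts and turns the pose as measured when the row begins, along the tool's axes as they then stand; what a row does not reach is not made up. A row lasts 1/10 s, in which the tool goes at most 50 mm and 8.59 degrees, less where a joint would pass 70% of its speed; a pose out of reach is approached as far as the arm can. A call is refused whole if a number of a shift passes 1 or a number of a turn 1, either way. A call with a gripper value outside its range is refused whole. "fingers" is the gripper command: -1 is fully open, 1 is shut, values between are in proportion, set as the call begins (left out, the last holds). The fingers move at their own pace and stop on an object; "newtons" is the grip in N (left out, the last holds). Time passes only in rows, so rows that do not move let the fingers close. It gives the time, the measured TCP pose, the force and the opening at its end, in the units of the state.
- sense(): the state, without advancing time (a new reading comes with each control period).
- grab_frame(name): name is "side" or "top" or "wrist"; returns the picture (384x512x3 uint8, red, green, blue); there is no depth.
- camera_info(name): a dict with "fx", "fy", "cx", "cy" (pixels), "rvec" (rotation vector, rad) and "tvec" (3), from world to camera coordinates, as OpenCV has them; the wrist camera has in their place "T_tool_cam" (4x4, takes a point from camera to tool coordinates, whose origin is the TCP and whose axes are the flange's). Camera axes: x right, y down, z forward; pixel columns grow to the right and rows downward; lengths in m; the calibration is good to about 2 mm. A picture is of the moment at which its call begins: read the wrist's pose just before it. camera_info takes no time and is no camera call.
- sign_off(): hands the job in, once; it reports no verdict.
The state is a dict: "time": time; "qpos": joint angles; "joint_vel": joint speeds; "tau": joint torques, N m; "position": TCP position; "ee_rot": TCP orientation; "ft_force": force on the tool from outside, world axes, zero at the start; "ft_torque": the same for the moment, N m; "opening": finger opening in m.
Only numpy, scipy, OpenCV 4.12 (cv2) and the standard library are available. Lean on these libraries where they do the work, as an engineer would, in place of code of your own. Each camera call takes 0.05 s, during which the arm holds its last target.

## Working session

There is one attempt and no reset: what is moved stays moved. The work goes in short steps, Python scripts to look and compute and a tool call to move; the robot and the scene stay as the last step left them, time stands still between calls to the robot, and variables do not carry over. Pictures are saved under pics/ and viewed, and the job is handed in when it is done.

Besides the shell and the picture viewer there is one more tool, called after "Call:" in YAML: its name, and indented under it one key for each argument. servo_tool: Moves the arm, as the interface text tells. Its arguments: {"type":"object","properties":{"moves":{"type":"array"},"fingers":{"type":"number"},"newtons":{"type":"number"}},"required":["moves"]}

```bash
mkdir -p pics
cat > h.py <<'E'
from rig import *
import numpy as np, cv2
def save(n,im): cv2.imwrite('pics/'+n+'.png',cv2.cvtColor(im,cv2.COLOR_RGB2BGR))
E
python3 - <<'E'
from h import *
print(sense())
for n in ['top','side']:
    im=grab_frame(n); np.save(n+'0.npy',im); save(n+'0',im); print(n,camera_info(n))
print(camera_info('wrist'))
E
```

```text
{'time': 0.0, 'qpos': array([-1.20097997e+00,  4.23830682e-01,  1.63067997e+00, -2.00060551e-05,
        1.08859364e+00, -1.90060598e-02]), 'joint_vel': array([-0.00018096, -0.00046788,  0.00021835, -0.00103626, -0.00029085,
        0.00082017]), 'tau': array([ 2.87808798e-03, -5.44623899e+01, -2.73668271e+01,  6.44733198e-02,
        2.26349506e-02, -1.13390950e-04]), 'position': array([ 0.23674217, -0.57780078,  0.202712  ]), 'ee_rot': array([ 9.81160410e-01,  1.93193373e-01, -1.40618571e-04, -7.42674594e-04]), 'ft_force': array([ 0.45100667, -0.49278743,  0.02399315]), 'ft_torque': array([ 0.05269563, -0.01626193,  0.00210498]), 'opening': 0.08779332607512902}
top {'fx': 414.0091017978844, 'fy': 414.0091017978844, 'cx': 251.16323122038816, 'cy': 190.03063983568936, 'rvec': array([ 2.18995929, -2.18630171,  0.12788411]), 'tvec': array([-0.34312804,  0.44346091,  0.88669579])}
side {'fx': 377.9618340740525, 'fy': 377.9618340740525, 'cx': 254.58664021315724, 'cy': 196.97335604479773, 'rvec': array([-0.00667082,  2.636938  , -1.67312939]), 'tvec': array([0.43792326, 0.21767203, 0.62225761])}
{'fx': 268.1927027822808, 'fy': 268.1927027822808, 'cx': 257.89536927246013, 'cy': 195.76118704451514, 'T_tool_cam': array([[ 1.93272573e-04, -9.67673806e-01, -2.52205012e-01,
         6.90358646e-02],
       [ 9.99999965e-01,  1.41668051e-04,  2.22771559e-04,
         1.17096905e-03],
       [-1.79840810e-04, -2.52205046e-01,  9.67673799e-01,
        -1.81315220e-01],
       [ 0.00000000e+00,  0.00000000e+00,  0.00000000e+00,
         1.00000000e+00]])}
```

View pics/top0.png

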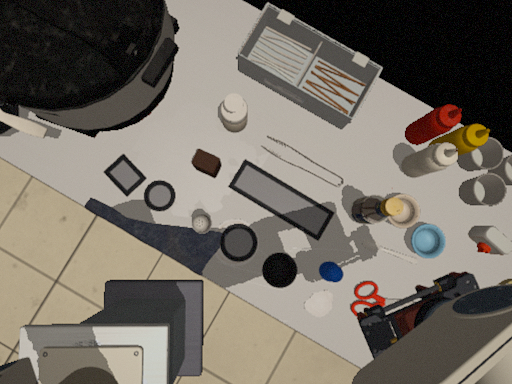

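View pics/side0.png

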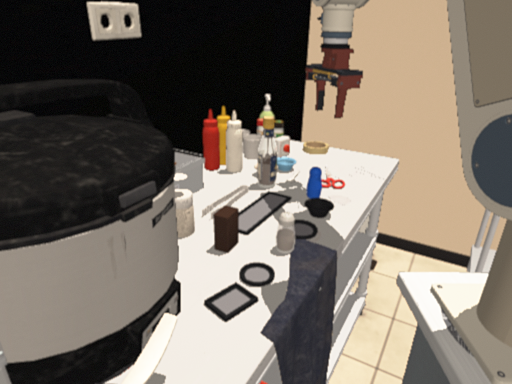

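Run:
```python
from h import *
t=np.load('top0.npy'); s=np.load('side0.npy')
save('tc',cv2.resize(t[85:300,95:355],None,fx=3,fy=2.79,interpolation=cv2.INTER_CUBIC)[:600])
save('tc',cv2.resize(t[90:290,95:355],None,fx=3,fy=3,interpolation=cv2.INTER_CUBIC))
save('sc',cv2.resize(s[130:330,150:410],None,fx=3,fy=3,interpolation=cv2.INTER_CUBIC))
```

```text
(no output)
```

View pics/tc.png

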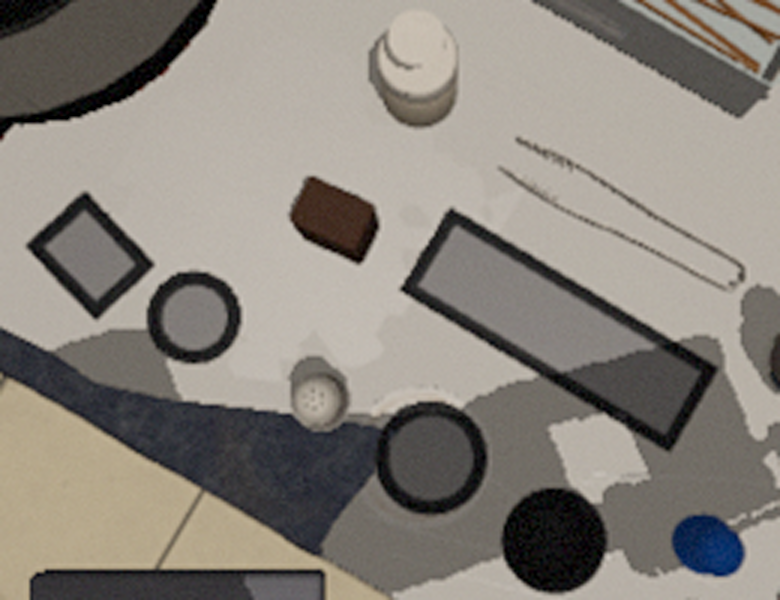

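View pics/sc.png

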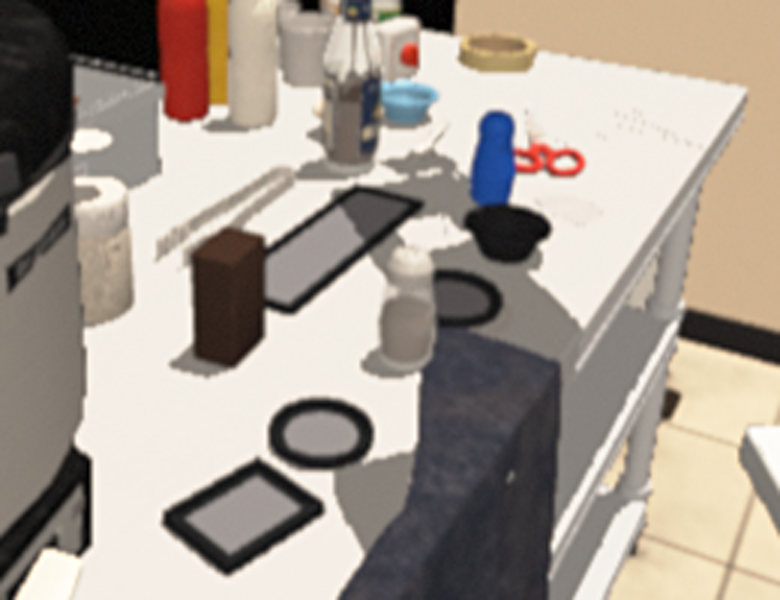

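```bash
cat >> h.py <<'E'
def cam(n):
    c=camera_info(n); K=np.array([[c['fx'],0,c['cx']],[0,c['fy'],c['cy']],[0,0,1]])
    R=cv2.Rodrigues(c['rvec'])[0]; return K,R,c['tvec']
def wcam():
    c=camera_info('wrist'); K=np.array([[c['fx'],0,c['cx']],[0,c['fy'],c['cy']],[0,0,1]])
    s=sense(); from scipy.spatial.transform import Rotation as Ro
    T=np.eye(4);T[:3,:3]=Ro.from_quat(s['ee_rot']).as_matrix();T[:3,3]=s['position']
    M=np.linalg.inv(T@c['T_tool_cam']); return K,M[:3,:3],M[:3,3]
def unp(C,u,v,z):
    K,R,t=C; d=R.T@np.linalg.inv(K)@np.array([u,v,1.]); o=-R.T@t
    return o+d*(z-o[2])/d[2]
def pr(C,P):
    K,R,t=C; p=(K@(R@np.atleast_2d(P).T+t[:,None])); return (p[:2]/p[2]).T
def rect(C,im,z,x0,x1,y0,y1,s=1000):
    # output: right = -y, up = +x ; s px per m
    K,R,t=C
    P=lambda i,j: np.array([x1-j/s, y1-i/s, z])
    W=int((y1-y0)*s);H=int((x1-x0)*s)
    src=np.float32(pr(C,np.array([P(0,0),P(W,0),P(W,H),P(0,H)])))
    Hm=cv2.getPerspectiveTransform(np.float32([[0,0],[W,0],[W,H],[0,H]]),src)
    return cv2.warpPerspective(im,Hm,(W,H),flags=cv2.INTER_CUBIC|cv2.WARP_INVERSE_MAP)
E
python3 - <<'E'
from h import *
C=cam('top'); t=np.load('top0.npy')
print('campos',-C[1].T@C[2]); S=cam('side'); print(-S[1].T@S[2])
f=lambda x,y,z: unp(C,95+x/3,90+y/3,z).round(3)
for n,x,y,z in [('tinh',90,255,.004),('small',195,317,.01),('large',432,457,.01),('tray',560,330,.006),('bowl',555,540,.03),('shakertop',318,400,.09),('tin top',340,215,.086),('tongs',630,220,.01),('grinder top',417,37,.14)]: print(n,f(x,y,z))
r=rect(C,t,.010,.25,.75,-.6,.15); print(r.shape)
for k in range(0,750,50): cv2.line(r,(k,0),(k,500),(0,255,0) if k%100 else (255,0,0),1)
for k in range(0,500,50): cv2.line(r,(0,k),(750,k),(0,255,0) if k%100 else (255,0,0),1)
save('r0',r)
E
```

```text
campos [ 0.36225321 -0.3179318   0.93183466]
[0.44916953 0.46744575 0.45398639]
tinh [ 0.479 -0.06   0.004]
small [ 0.432 -0.14   0.01 ]
large [ 0.329 -0.316  0.01 ]
tray [ 0.423 -0.411  0.006]
bowl [ 0.271 -0.404  0.03 ]
shakertop [ 0.37  -0.239  0.09 ]
tin top [ 0.497 -0.252  0.086]
tongs [ 0.506 -0.464  0.01 ]
grinder top [ 0.606 -0.306  0.14 ]
(500, 750, 3)
```

View pics/r0.png

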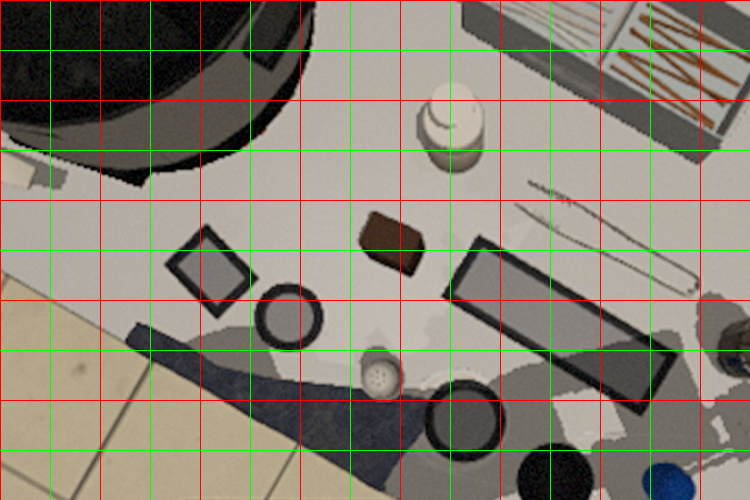

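Run:
```python
from h import *
C=cam('top'); t=np.load('top0.npy'); S=cam('side')
for z in [0,.03,.06,.09,.12,.15,.2]: 
  a=unp(S,295.7,241.7,z);b=unp(S,336,255,z); print(z,a.round(3),b.round(3),pr(C,[a,b]).round(0).tolist())
# measurements in rectified images
x0,x1,y0,y1=.25,.75,-.6,.15
def W(p,s=2000): return np.array([x1-p[1]/s,y1-p[0]/s])
for nm,z,c,rad in [('small',.01,(.432,-.14),.043),('large',.01,(.329,-.316),.05)]:
  r=rect(C,t,z,x0,x1,y0,y1,2000); g=r.max(2)
  m=(g<70).astype(np.uint8)
  lab=np.zeros_like(m); cv2.circle(lab,(int((y1-c[1])*2000),int((x1-c[0])*2000)),int(rad*2000),1,-1)
  m&=lab; cs,_=cv2.findContours(m,cv2.RETR_CCOMP,cv2.CHAIN_APPROX_NONE)
  for k in sorted(cs,key=len)[-2:]:
    e=cv2.fitEllipse(k); print(nm,len(k),W(e[0]).round(4),np.array(e[1])/2)
for nm,z,c,rad in [('tinh',.01,(.479,-.06),.06),('tray',.008,(.423,-.411),.15)]:
  r=rect(C,t,z,x0,x1,y0,y1,2000); g=r.max(2)
  m=(g<52).astype(np.uint8)
  n,lb,st,ce=cv2.connectedComponentsWithStats(m)
  for i in range(1,n):
    w=W(ce[i])
    if st[i,4]>1500 and np.hypot(*(w-np.array(c)))<.04:
      cs,_=cv2.findContours((lb==i).astype(np.uint8),cv2.RETR_EXTERNAL,cv2.CHAIN_APPROX_NONE)
      q=cv2.minAreaRect(cs[0]); print(nm,st[i,4],W(q[0]).round(4),np.array(q[1])/2,q[2])
      print([W(b).round(4).tolist() for b in cv2.boxPoints(q)])
z=.086
x0,x1,y0,y1=.42,.57,-.35,-.15; r=rect(C,t,z,x0,x1,y0,y1,3500); save('tin',r)
x0,x1,y0,y1=.34,.44,-.29,-.19; r=rect(C,t,.09,x0,x1,y0,y1,4000); save('shk',r)
x0,x1,y0,y1=.54,.66,-.36,-.24; r=rect(C,t,.14,x0,x1,y0,y1,4000); save('gr',r)
x0,x1,y0,y1=.42,.58,-.58,-.36; r=rect(C,t,.010,x0,x1,y0,y1,3500); save('tongs',r)
```

```text
0 [ 0.343 -0.262  0.   ] [ 0.262 -0.211 -0.   ] [[215.0, 236.0], [191.0, 273.0]]
0.03 [ 0.35  -0.214  0.03 ] [ 0.275 -0.166  0.03 ] [[192.0, 233.0], [169.0, 268.0]]
0.06 [ 0.357 -0.166  0.06 ] [ 0.287 -0.121  0.06 ] [[167.0, 230.0], [145.0, 264.0]]
0.09 [ 0.364 -0.118  0.09 ] [ 0.299 -0.076  0.09 ] [[140.0, 226.0], [119.0, 259.0]]
0.12 [ 0.371 -0.07   0.12 ] [ 0.312 -0.032  0.12 ] [[112.0, 223.0], [91.0, 254.0]]
0.15 [ 0.378 -0.021  0.15 ] [0.324 0.013 0.15 ] [[81.0, 219.0], [61.0, 248.0]]
0.2 [0.39  0.059 0.2  ] [0.345 0.088 0.2  ] [[23.0, 211.0], [5.0, 237.0]]
small 283 [ 0.4328 -0.1388] [49.62926865 49.75734711]
small 387 [ 0.4329 -0.1381] [66.40645599 67.43192291]
large 351 [ 0.3295 -0.3141] [59.96672058 60.60017776]
large 520 [ 0.3296 -0.312 ] [80.22532654 88.29364014]
tinh 7133 [ 0.479 -0.061] [75.42552185 58.24671173] 46.005088806152344
[[0.48590001463890076, -0.013799999840557575], [0.5264000296592712, -0.05570000037550926], [0.47209998965263367, -0.10809999704360962], [0.4316999912261963, -0.06620000302791595]]
tray 17174 [ 0.425  -0.4098] [233.66682434  72.88689423] 30.963754653930664
[[0.453900009393692, -0.29089999198913574], [0.5163999795913696, -0.32839998602867126], [0.3961000144481659, -0.5288000106811523], [0.3336000144481659, -0.49129998683929443]]
```

View pics/tin.png

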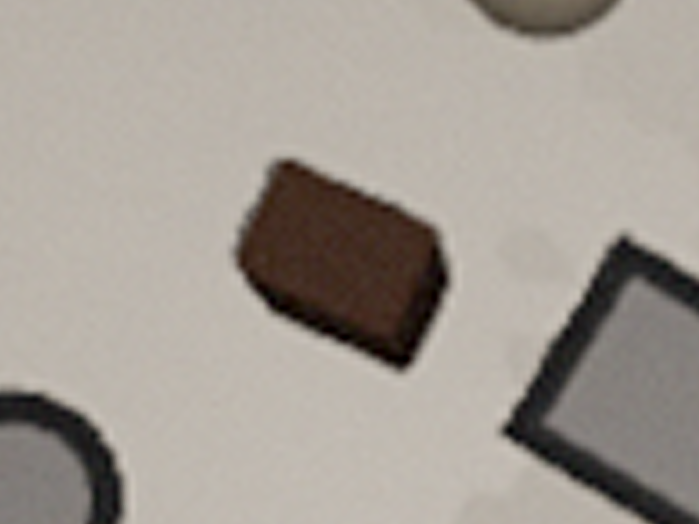

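View pics/shk.png

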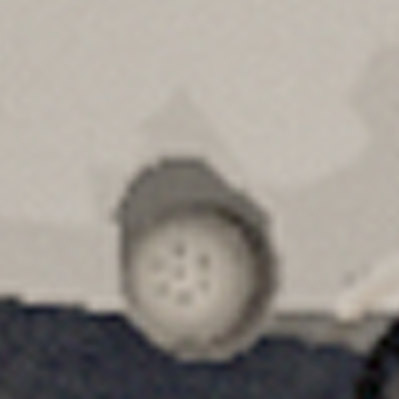

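View pics/gr.png

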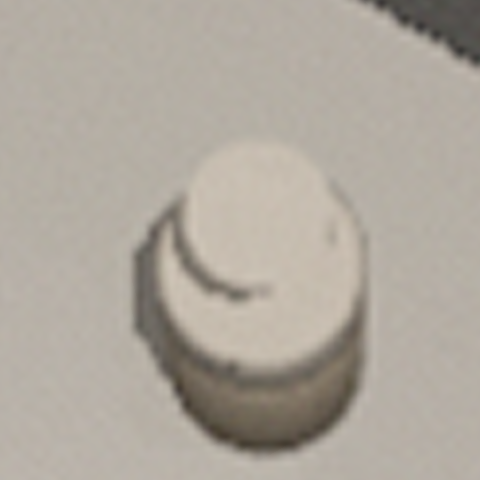

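View pics/tongs.png

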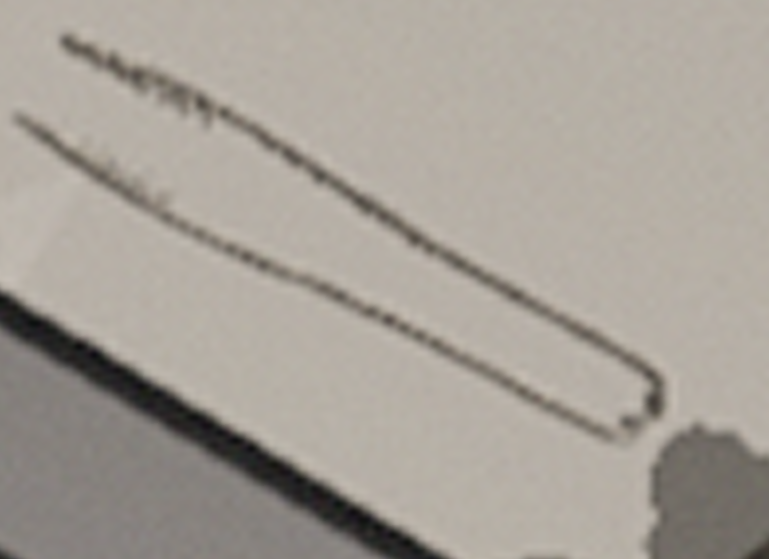

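```bash
cat > fit.py <<'E'
from h import *
from scipy.optimize import minimize
T=cam('top');S=cam('side')
t=np.load('top0.npy').astype(int); s=np.load('side0.npy').astype(int)
def comp(m,u,v):
    n,lb,_,_=cv2.connectedComponentsWithStats(m.astype(np.uint8)); return lb==lb[v,u]
def hull(C,P,up=4):
    k=cv2.convexHull(np.float32(pr(C,P))); im=np.zeros((384*up,512*up),np.uint8)
    cv2.fillConvexPoly(im,np.int32((k+.5)*up),1); return im.astype(bool)
up=4
def big(m): return np.repeat(np.repeat(m,up,0),up,1)
br=lambda i:(i[...,0]>i[...,2]*1.25)&(i.max(2)<95)
mt=big(comp(br(t),207,162)); ms=big(comp(br(s),222,230))
print('tin px',mt.sum()/16,ms.sum()/16)
def box(p):
    c,sn=np.cos(p[2]),np.sin(p[2]); 
    return np.array([[p[0]+c*a-sn*b,p[1]+sn*a+c*b,z] for a in(-.018,.018) for b in(-.0255,.0255) for z in(0,.086)])
def iou(a,b): return (a&b).sum()/(a|b).sum()
for lab,ff in [('both',lambda p:-iou(hull(T,box(p)),mt)-iou(hull(S,box(p)),ms)),('top',lambda p:-iou(hull(T,box(p)),mt)),('side',lambda p:-iou(hull(S,box(p)),ms))]:
    r=minimize(ff,[.49,-.256,1.14],method='Nelder-Mead',options=dict(initial_simplex=[[.49,-.256,1.14],[.5,-.256,1.14],[.49,-.246,1.14],[.49,-.256,1.3]],maxfev=120))
    print(lab,r.x.round(4),np.degrees(r.x[2]).round(1),-r.fun)
# predicted outlines for shaker/grinder given side view
print('bottle base',unp(S,267,187,.0))
E
python3 fit.py
python3 - <<'E'
from h import *
T=cam('top');S=cam('side')
t=np.load('top0.npy');s=np.load('side0.npy')
def cir(c,r,z): a=np.linspace(0,6.3,60); return np.c_[c[0]+r*np.cos(a),c[1]+r*np.sin(a),0*a+z]
def ov(C,im,L):
    im=cv2.resize(im,None,fx=4,fy=4,interpolation=cv2.INTER_CUBIC)
    for P in L: cv2.polylines(im,[np.int32((pr(C,P)+.5)*4)],False,(255,0,255),1)
    return im
sh=(.3715,-.236); g=(.6045,-.306)
L=[cir(sh,.0215,.03),cir(sh,.017,.07),cir(sh,.004,.09),cir(g,.0285,0),cir(g,.0285,.099),cir(g,.0205,.14),cir(g,.0205,.099),
cir((.4329,-.1385),.030,.01),cir((.4329,-.1385),.035,.01),cir((.3295,-.3135),.037,.01),cir((.3295,-.3135),.042,.01)]
a=ov(T,t,L)[340:1120,500:1120]; b=ov(S,s,L)[640:1240,600:1400]
save('ovt',cv2.resize(a,None,fx=.76,fy=.76)); save('ovs',b)
E
```

```text
tin px 518.0 929.0
both [ 0.4983 -0.2452  1.6368] 93.8 1.4994012049132452
top [ 0.5006 -0.2446  0.562 ] 32.2 0.7181933223011778
side [ 0.4987 -0.2442  1.6335] 93.6 0.8601365669884624
bottle base [ 3.97221056e-01 -5.68384939e-01 -5.55111512e-17]
```

View pics/ovt.png

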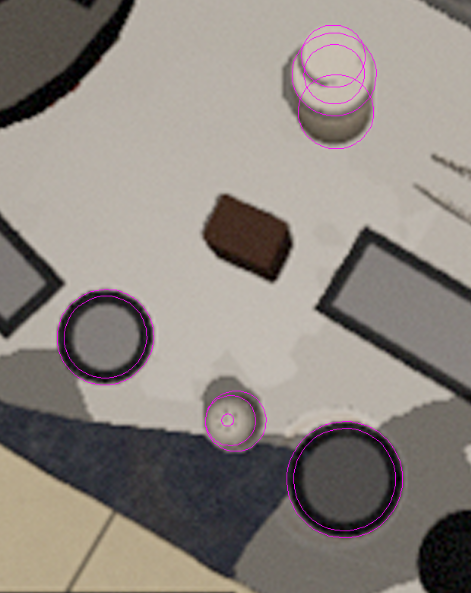

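View pics/ovs.png

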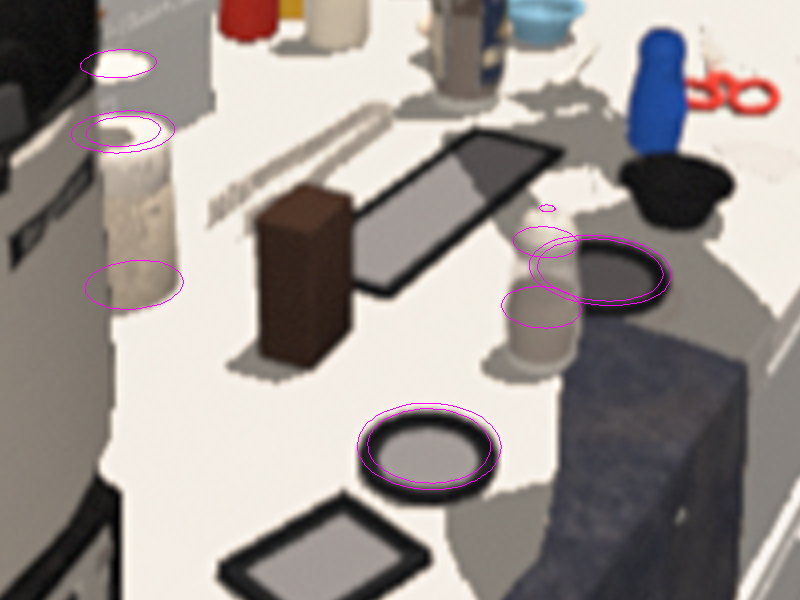

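```bash
sed -i 's/^br=.*/br=lambda i:(i.max(2)<100)/' fit.py
python3 - <<'E'
src=open('fit.py').read()
src=src.replace("ms=big(comp(br(s),222,230))","ms=big(comp(br(s)\&(s[...,0]>s[...,2]*1.12),222,230))".replace('\\',''))
a=src.index("for lab"); b=src.index("# predicted")
src=src[:a]+"""
for lab,w in [('top',(1,0)),('both',(1,1)),('side',(0,1))]:
  best=None
  for y0 in np.radians([50,65,80,100,120,140,20]):
    q=np.array([.497,-.249,y0]); f=lambda p:-(w[0]*iou(hull(T,box(p)),mt)+w[1]*iou(hull(S,box(p)),ms))
    r=minimize(f,q,method='Nelder-Mead',options=dict(initial_simplex=[q,q+[.01,0,0],q+[0,.01,0],q+[0,0,.25]],maxfev=60))
    if best is None or r.fun<best.fun: best=r
  print(lab,best.x.round(4),np.degrees(best.x[2]).round(1),-best.fun)
"""+src[b:]
open('fit.py','w').write(src)
E
python3 fit.py
```

```text
tin px 533.0 965.0
top [ 0.4999 -0.2453  2.6729] 153.1 0.9030785562632696
both [ 0.4994 -0.2454  2.8008] 160.5 1.77918365294814
side [ 0.4989 -0.2451  2.8842] 165.3 0.916656571774682
bottle base [ 3.97221056e-01 -5.68384939e-01 -5.55111512e-17]<stdin>:2: SyntaxWarning: invalid escape sequence '\&'
```

```bash
cat >> h.py <<'E'
from scipy.spatial.transform import Rotation as Ro
def Rt(psi,tilt=0):
    p=np.radians(psi); R=np.array([[-np.sin(p),np.cos(p),0],[np.cos(p),np.sin(p),0],[0,0,-1.]])
    return Ro.from_matrix(R)*Ro.from_rotvec([0,np.radians(tilt),0])
def plan(x,y,z,psi,N,tilt=0):
    s=sense(); R0=Ro.from_quat(s['ee_rot']); p=s['position']; Rg=Rt(psi,tilt)
    tgt=np.array([x,y,z]); rv=(R0.inv()*Rg).as_rotvec(); 
    print('t',round(s['time'],2),'pos',p.round(4),'yaw',np.degrees(np.arctan2(*R0.as_matrix()[[1,0],1])).round(2),'op',round(s['opening'],4),'F',s['ft_force'].round(1))
    st=(tgt-p)/N; R=R0; rows=[]
    for k in range(N):
        rows.append({'slide':(R.inv().apply(st)/.04).round(3).tolist(),'rot':(np.degrees(rv/N)/6).round(3).tolist()})
        R=R*Ro.from_rotvec(rv/N)
    for r in rows: print(r)
E
python3 -c "
from h import *
plan(.37,-.238,.2,-30,10)"
```

```text
t 0.1 pos [ 0.2367 -0.5779  0.2028] yaw -67.72 op 0.088 F [0.1 0.2 0.4]
{'slide': [0.63, -0.66, 0.008], 'rot': [-0.001, -0.0, -0.629]}
{'slide': [0.672, -0.617, 0.008], 'rot': [-0.001, -0.0, -0.629]}
{'slide': [0.712, -0.571, 0.008], 'rot': [-0.001, -0.0, -0.629]}
{'slide': [0.748, -0.523, 0.008], 'rot': [-0.001, -0.0, -0.629]}
{'slide': [0.78, -0.473, 0.007], 'rot': [-0.001, -0.0, -0.629]}
{'slide': [0.81, -0.421, 0.007], 'rot': [-0.001, -0.0, -0.629]}
{'slide': [0.836, -0.367, 0.007], 'rot': [-0.001, -0.0, -0.629]}
{'slide': [0.858, -0.311, 0.007], 'rot': [-0.001, -0.0, -0.629]}
{'slide': [0.877, -0.254, 0.007], 'rot': [-0.001, -0.0, -0.629]}
{'slide': [0.891, -0.195, 0.007], 'rot': [-0.001, -0.0, -0.629]}
```

The top picture shows these candidates:
- **Shaker:** the clear one with a grey perforated dome at (201,222), or the blue lookalike at (331,271), which is excluded. The white condiment pots at far right, around (490,190), are not candidates.
- **Round black parts:** small cup (160,195), large cup (239,242), and the bowl (280,270), which is a bystander with no grey floor.
- **Oblong parts:** tin holder (125,175) and tray (281,200).
- **Others:** the tin at (207,162), the grinder at (234,112), and the tongs at (305,160). The chopsticks in the box are not the tongs.

The close crop `shk.png` shows a grey dome with holes, so I chose the shaker at (201,222).

Call:
servo_tool:
  moves:
    - {"slide": [0.63,-0.66,0],"rot": [0,0,-0.63]}
    - {"slide": [0.67,-0.62,0],"rot": [0,0,-0.63]}
    - {"slide": [0.71,-0.57,0],"rot": [0,0,-0.63]}
    - {"slide": [0.75,-0.52,0],"rot": [0,0,-0.63]}
    - {"slide": [0.78,-0.47,0],"rot": [0,0,-0.63]}
  fingers: -1
  newtons: 20

```text
time: 0.6
position: [0.3025, -0.4054, 0.2006]
ee_rot: [0.935, 0.354, -0.0, -0.001]
ft_force: [-0.0, -0.7, 0.6]
opening: 0.0879
```

```bash
python3 -c "
from h import *
plan(.37,-.238,.2,-30,5)"
```

```text
t 0.6 pos [ 0.3025 -0.4054  0.2006] yaw -48.49 op 0.0879 F [-0.  -0.7  0.6]
{'slide': [0.807, -0.403, 0.004], 'rot': [-0.005, -0.001, -0.616]}
{'slide': [0.832, -0.35, 0.004], 'rot': [-0.005, -0.001, -0.616]}
{'slide': [0.853, -0.296, 0.004], 'rot': [-0.005, -0.001, -0.616]}
{'slide': [0.87, -0.24, 0.003], 'rot': [-0.005, -0.001, -0.616]}
{'slide': [0.884, -0.184, 0.003], 'rot': [-0.005, -0.001, -0.616]}
```

Tracking is close to the plan, so I'll continue.

Call:
servo_tool:
  moves:
    - {"slide": [0.81,-0.4,0],"rot": [0,0,-0.62]}
    - {"slide": [0.83,-0.35,0],"rot": [0,0,-0.62]}
    - {"slide": [0.85,-0.3,0],"rot": [0,0,-0.62]}
    - {"slide": [0.87,-0.24,0],"rot": [0,0,-0.62]}
    - {"slide": [0.88,-0.18,0],"rot": [0,0,-0.62]}

```text
time: 1.1
position: [0.3695, -0.23, 0.2]
ee_rot: [0.862, 0.506, -0.0, -0.002]
ft_force: [0.2, -0.3, -0.6]
opening: 0.0883
```

```bash
cat > look.py <<'E'
import sys
from h import *
C=wcam(); im=grab_frame('wrist'); n=sys.argv[1]
np.save(n+'.npy',im); np.savez(n+'_c.npz',K=C[0],R=C[1],t=C[2])
a=cv2.resize(im,None,fx=1.5,fy=1.5,interpolation=cv2.INTER_CUBIC)
exec(open('scene.py').read())
for P in L: cv2.polylines(a,[np.int32((pr(C,P)+.5)*1.5)],False,(255,0,255),1)
save(n,a)
E
cat > scene.py <<'E'
def cir(c,r,z): q=np.linspace(0,6.3,60); return np.c_[c[0]+r*np.cos(q),c[1]+r*np.sin(q),0*q+z]
def rec(c,yaw,lx,ly,z):
    y=np.radians(yaw); R=np.array([[np.cos(y),-np.sin(y)],[np.sin(y),np.cos(y)]])
    q=np.array([[-1,-1],[1,-1],[1,1],[-1,1],[-1,-1]])*[lx/2,ly/2]; return np.c_[q@R.T+c,np.full(5,z)]
sh=(.3715,-.236); g=(.6045,-.306)
L=[cir(sh,.0215,.03),cir(sh,.017,.07),cir(sh,.004,.09),cir(g,.0285,0),cir(g,.0285,.099),cir(g,.0205,.14),
cir((.4329,-.1385),.030,.01),cir((.4329,-.1385),.035,.01),cir((.3295,-.3135),.037,.01),cir((.3295,-.3135),.042,.01),
rec((.4997,-.2453),155,.036,.051,0),rec((.4997,-.2453),155,.036,.051,.086),rec((.479,-.061),-46.2,.060,.076,.01),rec((.425,-.41),59,.235,.074,.008),rec((.51,-.4586),61.5,.201,.036,.0095)]
E
python3 look.py w1; python3 -c "
from h import *
plan(.3715,-.236,.2,-30,1)"
```

```text
t 1.15 pos [ 0.3701 -0.2262  0.1997] yaw -28.93 op 0.088 F [-0.9  1.8 -0.1]
{'slide': [-0.198, 0.149, -0.008], 'rot': [-0.058, -0.038, 0.179]}
```

View pics/w1.png

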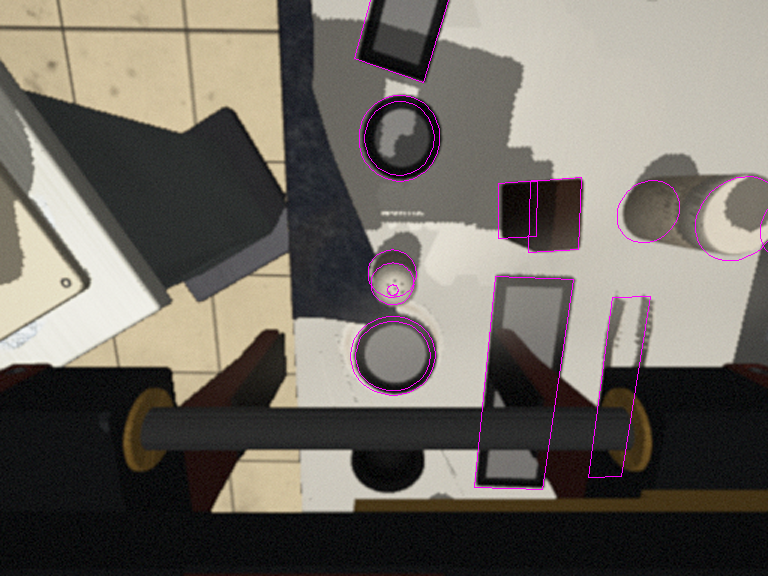

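Call:
servo_tool:
  moves:
    - {"slide": [-0.2,0.15,0],"rot": [-0.06,-0.04,0.18]}
    - {"slide": [0,0,0],"rot": [0,0,0]}

```text
time: 1.35
position: [0.3721, -0.2351, 0.1996]
ee_rot: [0.865, 0.501, -0.0, 0.0]
ft_force: [-0.8, -0.6, 0.4]
opening: 0.0875
```

```bash
python3 look.py w2; python3 -c "
from h import *
plan(.3715,-.236,.04,-30,5)"
```

```text
t 1.4 pos [ 0.3718 -0.235   0.1995] yaw -29.87 op 0.0877 F [-1.   0.6 -0.3]
{'slide': [-0.005, 0.001, 0.798], 'rot': [-0.0, 0.001, 0.004]}
{'slide': [-0.005, 0.001, 0.798], 'rot': [-0.0, 0.001, 0.004]}
{'slide': [-0.005, 0.001, 0.798], 'rot': [-0.0, 0.001, 0.004]}
{'slide': [-0.005, 0.001, 0.798], 'rot': [-0.0, 0.001, 0.004]}
{'slide': [-0.005, 0.001, 0.798], 'rot': [-0.0, 0.001, 0.004]}
```

View pics/w2.png

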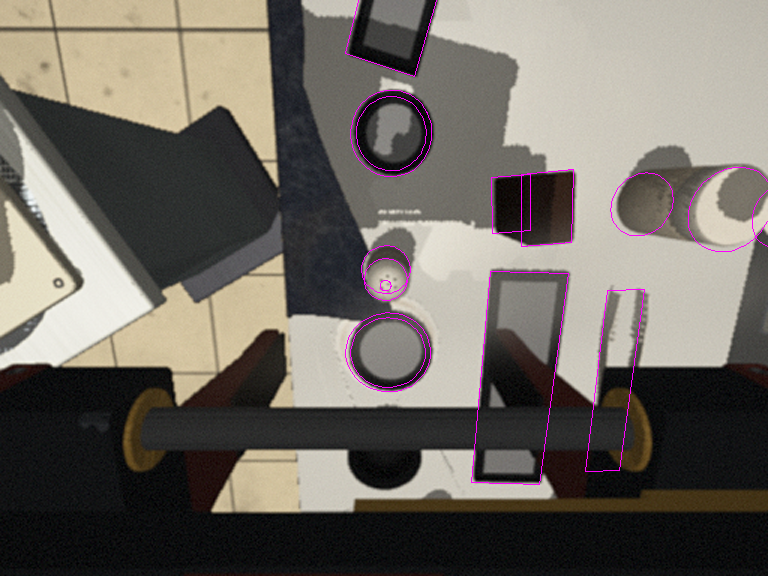

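The wrist overlay agrees with the model to about 2 mm (shaker at (386,275), cups and tray outlined). Next I descend on the shaker.

Call:
servo_tool:
  moves:
    - {"slide": [0,0,0.8],"rot": [0,0,0]}
    - {"slide": [0,0,0.8],"rot": [0,0,0]}
    - {"slide": [0,0,0.8],"rot": [0,0,0]}
    - {"slide": [0,0,0.8],"rot": [0,0,0]}
    - {"slide": [0,0,0.6],"rot": [0,0,0]}

```text
time: 1.9
position: [0.3744, -0.2441, 0.0462]
ee_rot: [0.868, 0.496, 0.002, 0.006]
ft_force: [0.5, -0.1, -0.4]
opening: 0.0879
```

```bash
python3 -c "
from h import *
plan(.3715,-.236,.04,-30,1)"
```

```text
t 1.9 pos [ 0.3744 -0.2441  0.0462] yaw -30.54 op 0.0879 F [ 0.5 -0.1 -0.4]
{'slide': [0.137, -0.168, 0.153], 'rot': [0.117, 0.019, -0.09]}
```

Call:
servo_tool:
  moves:
    - {"slide": [0.14,-0.17,0.1],"rot": [0.12,0.02,-0.09]}
    - {"slide": [0,0,0.05],"rot": [0,0,0]}
    - {"slide": [0,0,0],"rot": [0,0,0]}

```text
time: 2.2
position: [0.3686, -0.2365, 0.0377]
ee_rot: [0.867, 0.498, -0.002, -0.003]
ft_force: [-0.5, 0.5, -0.2]
opening: 0.088
```

```bash
python3 -c "
from h import *
plan(.3715,-.236,.04,-30,1)"
```

```text
t 2.2 pos [ 0.3686 -0.2365  0.0377] yaw -30.26 op 0.088 F [-0.5  0.5 -0.2]
{'slide': [0.048, 0.055, -0.059], 'rot': [-0.073, -0.006, -0.044]}
```

Call:
servo_tool:
  moves:
    - {"slide": [0.03,0.06,-0.05],"rot": [-0.07,0,-0.04]}
    - {"slide": [0,0,0],"rot": [0,0,0]}
    - {"slide": [0,0,0],"rot": [0,0,0]}
    - {"slide": [0,0,0],"rot": [0,0,0]}
    - {"slide": [0,0,0],"rot": [0,0,0]}
  fingers: 0.6
  newtons: 15

```text
time: 2.7
position: [0.3741, -0.2387, 0.0436]
ee_rot: [0.866, 0.5, 0.002, 0.004]
ft_force: [0.0, 1.0, -0.3]
opening: 0.0514
```

Call:
servo_tool:
  moves:
    - {"slide": [0,0,0],"rot": [0,0,0]}
    - {"slide": [0,0,0],"rot": [0,0,0]}
    - {"slide": [0,0,0],"rot": [0,0,0]}
  fingers: 0.6

```text
time: 3.0
position: [0.3742, -0.2386, 0.0438]
ee_rot: [0.866, 0.5, 0.002, 0.004]
ft_force: [0.3, -0.1, -0.7]
opening: 0.0326
```

```bash
python3 -c "
from h import *
plan(.3715,-.236,.12,-30,3)"
```

```text
t 3.0 pos [ 0.3742 -0.2386  0.0438] yaw -30.01 op 0.0326 F [ 0.3 -0.1 -0.7]
{'slide': [0.008, -0.025, -0.635], 'rot': [0.027, -0.0, -0.0]}
{'slide': [0.008, -0.026, -0.635], 'rot': [0.027, -0.0, -0.0]}
{'slide': [0.008, -0.028, -0.635], 'rot': [0.027, -0.0, -0.0]}
```

```bash
python3 look.py w3
python3 - <<'E'
from h import *
print(sense()['opening'],sense()['ft_force'])
s=grab_frame('side'); save('s3',cv2.resize(s[130:330,150:410],None,fx=3,fy=3,interpolation=cv2.INTER_CUBIC))
E
```

```text
0.03312829132351151 [-0.48972655 -0.34346876  0.55413898]
```

View pics/w3.png

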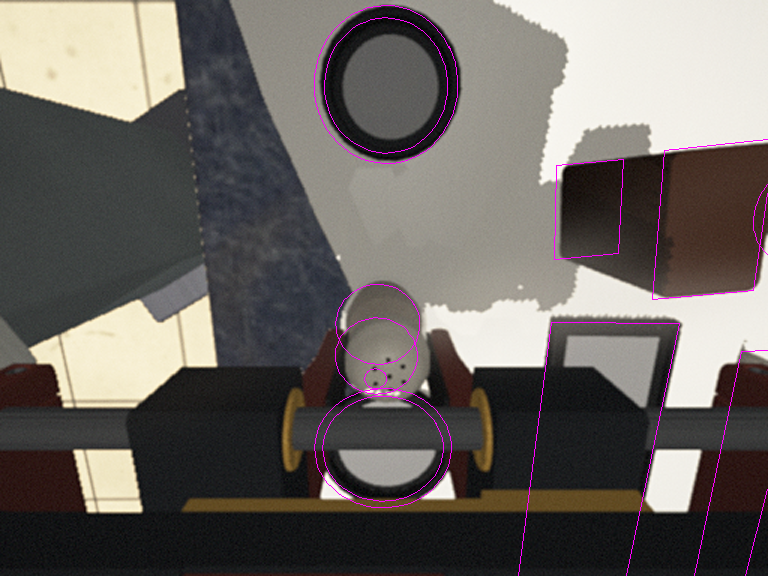

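View pics/s3.png

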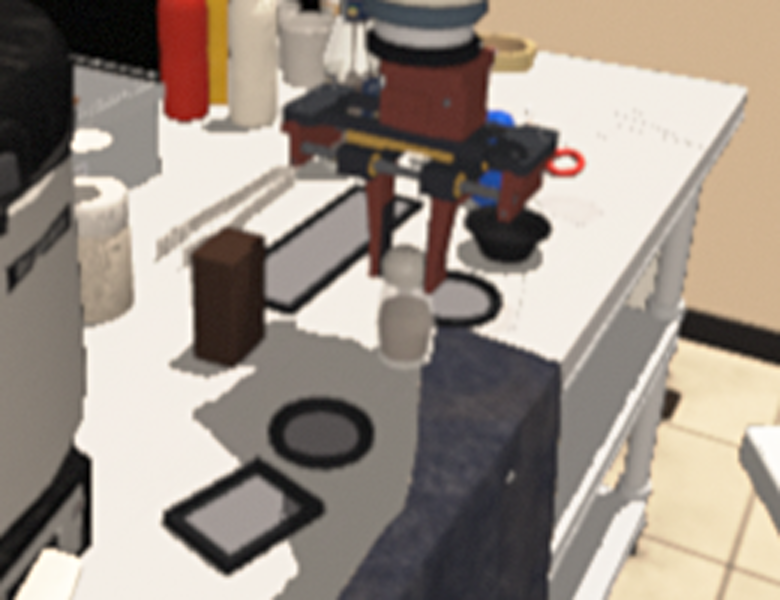

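Run:
```python
from h import *
S=cam('side'); s=sense(); R=Ro.from_quat(s['ee_rot']).as_matrix(); p=s['position']
for q in ([0,.0165,.019],[0,-.0165,.019],[.01,-.0165,.019],[.01,-.0165,.0],[0,-.0265,.019]):
    w=p+R@np.array(q); u=pr(S,w)[0]; print(q,w.round(3),((u-[150,130])*3).round(0))
for z in (0,.03,.07,.09): print(z,((pr(S,[.375,-.235,z])[0]-[150,130])*3).round(0))
print(s['qpos'],s['tau'])
```

```text
[0, 0.0165, 0.019] [ 0.389 -0.247  0.025] [380. 317.]
[0, -0.0165, 0.019] [ 0.36  -0.23   0.025] [421. 329.]
[0.01, -0.0165, 0.019] [ 0.365 -0.222  0.025] [415. 336.]
[0.01, -0.0165, 0.0] [ 0.365 -0.222  0.044] [417. 313.]
[0, -0.0265, 0.019] [ 0.351 -0.225  0.025] [433. 333.]
0 [398. 355.]
0.03 [400. 319.]
0.07 [403. 271.]
0.09 [404. 245.]
[-5.95082068e-01  4.42540571e-01  2.12170855e+00  1.19100565e-03
  5.68929577e-01 -7.22546664e-02] [ 2.94525518e-03 -4.21074951e+01 -1.39066207e+01  3.85889830e-02
 -1.60875701e-02  9.11939824e-04]
```

Run:
```python
from h import *
S=cam('side'); R=Ro.from_quat([.98116,.19319,-.00014,-.00074]).as_matrix(); p=np.array([.23674,-.5778,.2027])
for q in ([0,.044,.019],[0,-.044,.019],[0,.044,0]): print(q,pr(S,p+R@np.array(q)).round(1))
s=np.load('side0.npy'); save('s0f',cv2.resize(s[0:140,270:390],None,fx=5,fy=4.2,interpolation=cv2.INTER_CUBIC))
s=grab_frame('side'); save('s3f',cv2.resize(s[165:265,240:340],None,fx=6,fy=6,interpolation=cv2.INTER_CUBIC))
```

```text
[0, 0.044, 0.019] [[317.8 123. ]]
[0, -0.044, 0.019] [[334.7 130.6]]
[0, 0.044, 0] [[318.4 116.5]]
```

View pics/s0f.png

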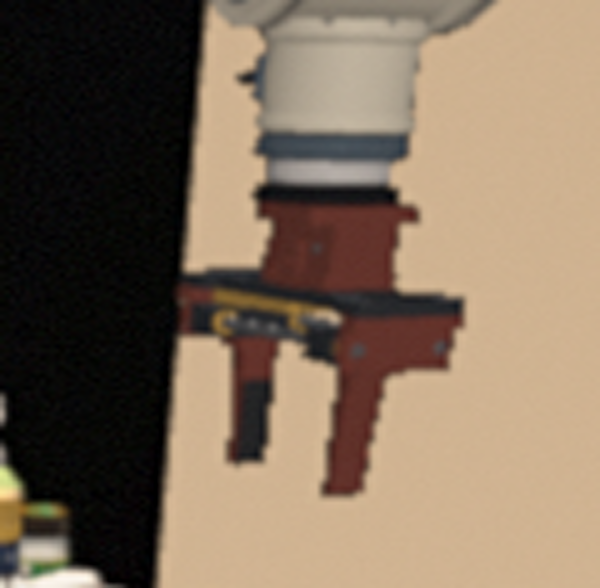

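View pics/s3f.png

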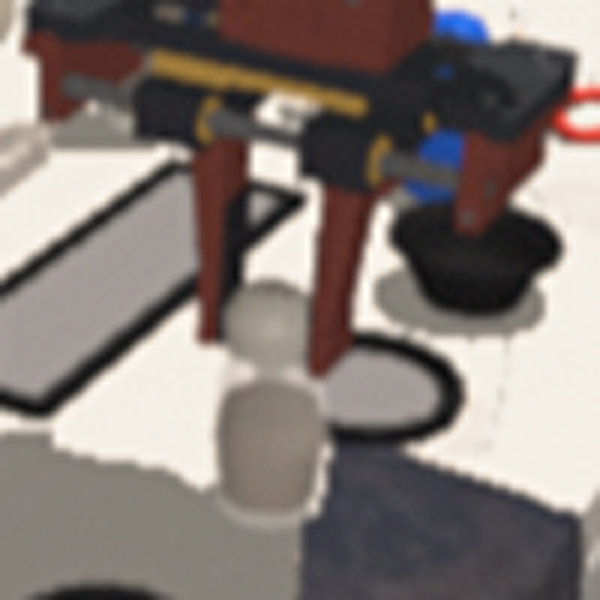

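Run:
```python
from h import *
c=camera_info('wrist'); T=np.linalg.inv(c['T_tool_cam']); K=wcam()[0]
for o in (.088,.033):
  for sx in (-.01,.01):
    for z in (.019,0,-.015,-.03):
      print(o,sx,z,[ (pr((K,T[:3,:3],T[:3,3]),[sx,s*o/2,z])[0]*1.5).round(0).tolist() for s in(-1,1)])
```

```text
0.088 -0.01 0.019 [[302.0, 341.0], [467.0, 341.0]]
0.088 -0.01 0 [[294.0, 355.0], [475.0, 355.0]]
0.088 -0.01 -0.015 [[286.0, 369.0], [482.0, 369.0]]
0.088 -0.01 -0.03 [[277.0, 385.0], [490.0, 385.0]]
0.088 0.01 0.019 [[300.0, 305.0], [469.0, 305.0]]
0.088 0.01 0 [[291.0, 316.0], [477.0, 316.0]]
0.088 0.01 -0.015 [[283.0, 327.0], [485.0, 327.0]]
0.088 0.01 -0.03 [[274.0, 339.0], [494.0, 339.0]]
0.033 -0.01 0.019 [[354.0, 341.0], [416.0, 341.0]]
0.033 -0.01 0 [[350.0, 355.0], [418.0, 355.0]]
0.033 -0.01 -0.015 [[347.0, 369.0], [421.0, 369.0]]
0.033 -0.01 -0.03 [[344.0, 385.0], [424.0, 385.0]]
0.033 0.01 0.019 [[353.0, 305.0], [416.0, 305.0]]
0.033 0.01 0 [[349.0, 316.0], [419.0, 316.0]]
0.033 0.01 -0.015 [[346.0, 327.0], [422.0, 327.0]]
0.033 0.01 -0.03 [[343.0, 339.0], [425.0, 339.0]]
```

```bash
python3 - <<'E'
from h import *
im=np.load('w2.npy'); 
a=cv2.resize(im[200:280,120:220],None,fx=5,fy=5,interpolation=cv2.INTER_CUBIC);b=cv2.resize(im[200:280,310:410],None,fx=5,fy=5,interpolation=cv2.INTER_CUBIC)
c=camera_info('wrist'); T=np.linalg.inv(c['T_tool_cam']); K=wcam()[0]; C=(K,T[:3,:3],T[:3,3])
for (img,ox,s) in ((a,120,-1),(b,310,1)):
  for z in (.019,-.01,-.02,-.03):
    q=pr(C,[[x,s*.044,z] for x in(-.01,.01)]+[[.01,s*.0575,z]]); cv2.polylines(img,[np.int32((q-[ox,200]+.5)*5)],False,(0,255,0),1)
save('tips',np.hstack([a,b])[:, :1000]);
E
python3 -c "
import cv2;a=cv2.imread('pics/tips.png');cv2.imwrite('pics/tips2.png',cv2.resize(a,(800,320)))"
```

```text
(no output)
```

View pics/tips2.png

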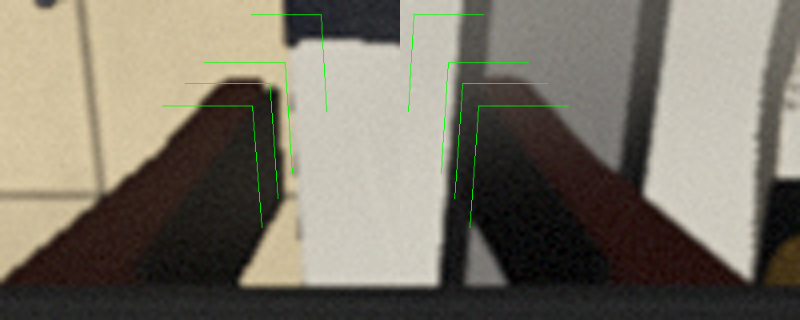

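The side and wrist pictures both show the fingertips about 37 mm further back than the reported TCP implies: tips at tool z ≈ −0.018 instead of +0.019. The pads are pinching the shaker at its 33 mm neck. I'll make the planner target the true grasp point, release, go lower and regrip.

```bash
cat >> h.py <<'E'
OFF=np.array([0,0,-.037])
_plan=plan
def plan(x,y,z,psi,N,tilt=0,spd=None):
    g=Rt(psi,tilt).apply(OFF); s=sense(); print('grasp now',(s['position']+Ro.from_quat(s['ee_rot']).apply(OFF)).round(4))
    _plan(x-g[0],y-g[1],z-g[2],psi,N,tilt)
E
python3 -c "
from h import *
plan(.3754,-.2364,.04,-30,4)"
```

```text
grasp now [ 0.3739 -0.2385  0.0808]
t 3.15 pos [ 0.3742 -0.2387  0.0438] yaw -30.01 op 0.0327 F [-0.8 -0.7 -0.3]
{'slide': [0.016, -0.003, 0.255], 'rot': [0.02, -0.0, -0.0]}
{'slide': [0.016, -0.002, 0.255], 'rot': [0.02, -0.0, -0.0]}
{'slide': [0.016, -0.001, 0.255], 'rot': [0.02, -0.0, -0.0]}
{'slide': [0.016, -0.001, 0.255], 'rot': [0.02, -0.0, -0.0]}
```

Call:
servo_tool:
  moves:
    - {"slide": [0,0,0],"rot": [0,0,0]}
    - {"slide": [0,0,0],"rot": [0,0,0]}
    - {"slide": [0,0,0],"rot": [0,0,0]}
    - {"slide": [0,0,0],"rot": [0,0,0]}
  fingers: -1

```text
time: 3.55
position: [0.3741, -0.2386, 0.0437]
ee_rot: [0.866, 0.5, 0.002, 0.003]
ft_force: [0.5, 0.1, -0.3]
opening: 0.0614
```

```bash
python3 look.py w4;python3 -c "
from h import *
plan(.3754,-.2364,.04,-30,4)"
```

```text
grasp now [ 0.3738 -0.2384  0.0807]
t 3.6 pos [ 0.374  -0.2386  0.0437] yaw -30.01 op 0.0655 F [-0.5  0.3  0.2]
{'slide': [0.016, -0.001, 0.254], 'rot': [0.019, -0.0, -0.0]}
{'slide': [0.016, -0.001, 0.254], 'rot': [0.019, -0.0, -0.0]}
{'slide': [0.016, -0.0, 0.254], 'rot': [0.019, -0.0, -0.0]}
{'slide': [0.016, 0.0, 0.254], 'rot': [0.019, -0.0, -0.0]}
```

View pics/w4.png

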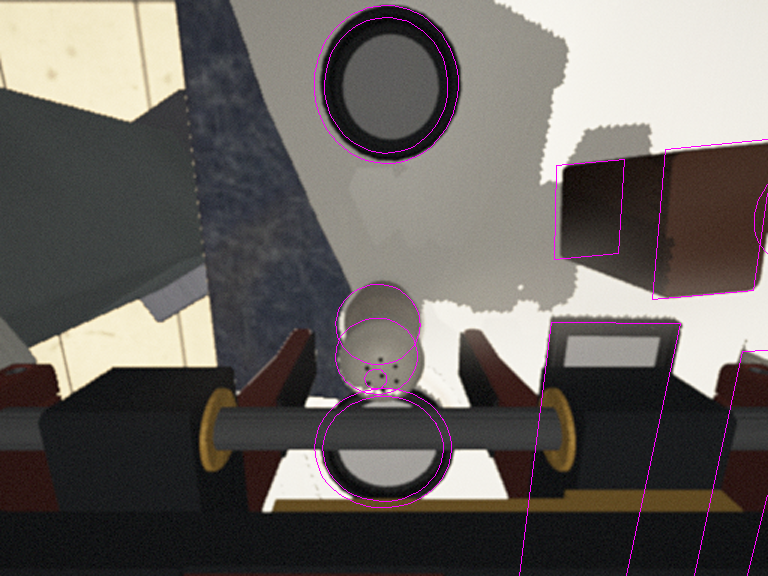

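The shaker stands upright with its dome at (381,374), between the open fingers. I'll descend 40 mm.

Call:
servo_tool:
  moves:
    - {"slide": [0,0,0.25],"rot": [0.02,0,0]}
    - {"slide": [0,0,0.25],"rot": [0.02,0,0]}
    - {"slide": [0,0,0.25],"rot": [0.02,0,0]}
    - {"slide": [0,0,0.2],"rot": [0.02,0,0]}
    - {"slide": [0,0,0],"rot": [0,0,0]}

```text
time: 4.1
position: [0.374, -0.2385, 0.0017]
ee_rot: [0.866, 0.5, -0.0, -0.001]
ft_force: [-0.2, 0.4, -0.5]
opening: 0.0871
```

Call:
servo_tool:
  moves:
    - {"slide": [0,0,0],"rot": [0,0,0]}
    - {"slide": [0,0,0],"rot": [0,0,0]}
    - {"slide": [0,0,0],"rot": [0,0,0]}
    - {"slide": [0,0,0],"rot": [0,0,0]}
    - {"slide": [0,0,0],"rot": [0,0,0]}
  fingers: 0.6

```text
time: 4.6
position: [0.3741, -0.2386, 0.0018]
ee_rot: [0.866, 0.5, -0.0, -0.001]
ft_force: [-0.1, -0.0, 0.5]
opening: 0.0515
```

Call:
servo_tool:
  moves:
    - {"slide": [0,0,0],"rot": [0,0,0]}
    - {"slide": [0,0,0],"rot": [0,0,0]}
    - {"slide": [0,0,0],"rot": [0,0,0]}

```text
time: 4.9
position: [0.3741, -0.2386, 0.0022]
ee_rot: [0.866, 0.5, -0.0, -0.001]
ft_force: [0.1, -0.6, -0.2]
opening: 0.0417
```

```bash
python3 look.py w5;python3 -c "
from h import *
plan(.3754,-.2364,.12,-30,4)"
```

```text
grasp now [ 0.3742 -0.2386  0.0391]
t 4.95 pos [ 0.3742 -0.2386  0.0021] yaw -30.01 op 0.0416 F [ 0.5  0.  -0.7]
{'slide': [0.016, -0.001, -0.505], 'rot': [-0.003, -0.0, -0.0]}
{'slide': [0.016, -0.001, -0.505], 'rot': [-0.003, -0.0, -0.0]}
{'slide': [0.016, -0.001, -0.505], 'rot': [-0.003, -0.0, -0.0]}
{'slide': [0.016, -0.0, -0.505], 'rot': [-0.003, -0.0, -0.0]}
```

View pics/w5.png

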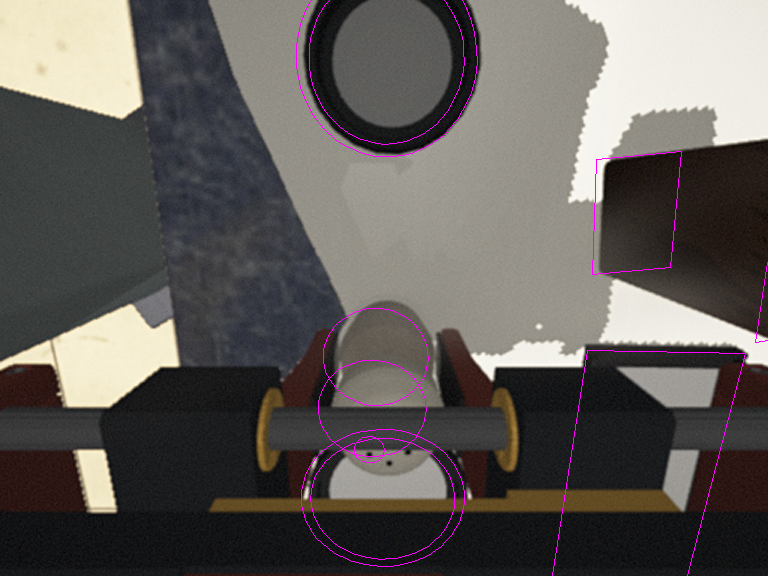

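The opening is 41.6 mm, which fits a body grip. Next I lift.

Call:
servo_tool:
  moves:
    - {"slide": [0,0,-0.25],"rot": [0,0,0]}
    - {"slide": [0,0,-0.35],"rot": [0,0,0]}
    - {"slide": [0,0,-0.35],"rot": [0,0,0]}
    - {"slide": [0,0,-0.25],"rot": [0,0,0]}

```text
time: 5.35
position: [0.3731, -0.2379, 0.052]
ee_rot: [0.866, 0.5, -0.001, -0.002]
ft_force: [-0.6, 0.4, -0.7]
opening: 0.0417
```

```bash
python3 -c "
from h import *
plan(.4335,-.140,.08,-30,5)"
```

```text
grasp now [ 0.3732 -0.238   0.089 ]
t 5.35 pos [ 0.3731 -0.2379  0.052 ] yaw -30.01 op 0.0417 F [-0.6  0.4 -0.7]
{'slide': [0.575, 0.017, 0.045], 'rot': [-0.009, -0.001, -0.0]}
{'slide': [0.575, 0.017, 0.045], 'rot': [-0.009, -0.001, -0.0]}
{'slide': [0.575, 0.017, 0.045], 'rot': [-0.009, -0.001, -0.0]}
{'slide': [0.575, 0.017, 0.045], 'rot': [-0.009, -0.001, -0.0]}
{'slide': [0.575, 0.017, 0.045], 'rot': [-0.009, -0.001, -0.0]}
```

Call:
servo_tool:
  moves:
    - {"slide": [0.4,0.02,0],"rot": [0,0,0]}
    - {"slide": [0.7,0.02,0],"rot": [0,0,0]}
    - {"slide": [0.7,0.02,0],"rot": [0,0,0]}
    - {"slide": [0.6,0.02,0],"rot": [0,0,0]}
    - {"slide": [0.4,0.02,0],"rot": [0,0,0]}

```text
time: 5.85
position: [0.4357, -0.1426, 0.0568]
ee_rot: [0.867, 0.498, 0.001, 0.001]
ft_force: [0.1, -0.1, -0.7]
opening: 0.0418
```

Call:
servo_tool:
  moves:
    - {"slide": [0,0,0],"rot": [0,0,0]}

```text
time: 5.95
position: [0.4368, -0.1414, 0.0574]
ee_rot: [0.867, 0.499, 0.001, 0.001]
ft_force: [0.3, -0.5, -0.2]
opening: 0.0421
```

```bash
python3 look.py w6;python3 -c "
from h import *
plan(.4335,-.140,.05,-30,3)"
```

```text
grasp now [ 0.4362 -0.142   0.0943]
t 6.0 pos [ 0.4362 -0.142   0.0573] yaw -30.18 op 0.0422 F [ 0.2 -0.  -1. ]
{'slide': [0.003, -0.029, 0.369], 'rot': [0.008, -0.002, -0.01]}
{'slide': [0.003, -0.029, 0.369], 'rot': [0.008, -0.002, -0.01]}
{'slide': [0.003, -0.028, 0.369], 'rot': [0.008, -0.002, -0.01]}
```

View pics/w6.png

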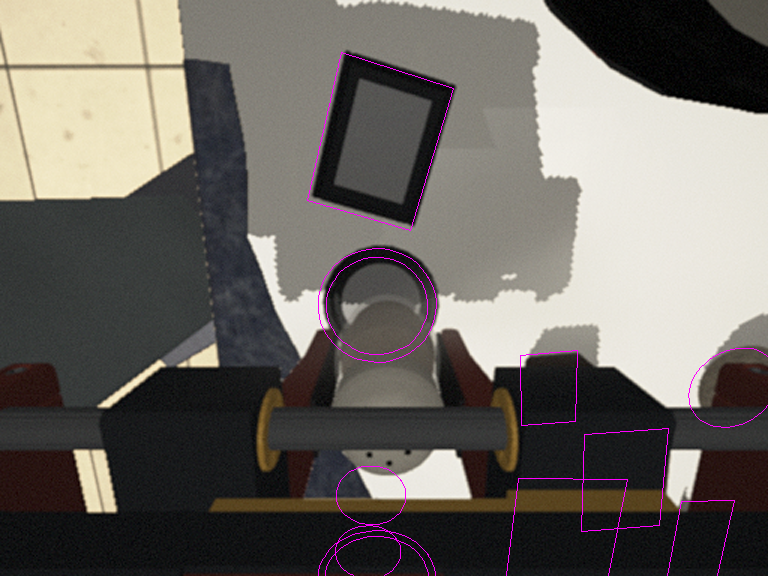

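The shaker hangs over the small cup (ring centre (378,305)), about 3 mm off along the jaw axis. I'll correct that and lower.

Call:
servo_tool:
  moves:
    - {"slide": [0,-0.07,0.2],"rot": [0,0,0]}
    - {"slide": [0,0,0.3],"rot": [0,0,0]}
    - {"slide": [0,0,0.3],"rot": [0,0,0]}
    - {"slide": [0,0,0.2],"rot": [0,0,0]}
    - {"slide": [0,0,0],"rot": [0,0,0]}

```text
time: 6.5
position: [0.4314, -0.1424, 0.0136]
ee_rot: [0.868, 0.497, 0.0, 0.0]
ft_force: [0.2, 0.4, 0.1]
opening: 0.0419
```

```bash
python3 -c "
from h import *
plan(.4335,-.140,.042,-30,1)"
```

```text
grasp now [ 0.4314 -0.1424  0.0506]
t 6.5 pos [ 0.4314 -0.1424  0.0136] yaw -30.35 op 0.0419 F [0.2 0.4 0.1]
{'slide': [0.079, 0.015, 0.215], 'rot': [0.008, 0.001, -0.058]}
```

Call:
servo_tool:
  moves:
    - {"slide": [0.07,0.02,0],"rot": [0,0,0]}
    - {"slide": [0,0,0.1],"rot": [0,0,0]}
    - {"slide": [0,0,0.08],"rot": [0,0,0]}
    - {"slide": [0,0,0],"rot": [0,0,0]}

```text
time: 6.9
position: [0.4336, -0.1406, 0.0054]
ee_rot: [0.868, 0.497, -0.0, 0.0]
ft_force: [0.1, 0.2, -0.7]
opening: 0.0417
```

```bash
python3 -c "
from h import *
plan(.4335,-.140,.042,-30,1)"
```

```text
grasp now [ 0.4336 -0.1406  0.0424]
t 6.9 pos [ 0.4336 -0.1406  0.0054] yaw -30.39 op 0.0417 F [ 0.1  0.2 -0.7]
{'slide': [0.012, -0.01, 0.011], 'rot': [0.002, 0.002, -0.065]}
```

Lower in 1 mm steps until contact.

Call:
servo_tool:
  moves:
    - {"slide": [0,0,0.03],"rot": [0,0,0]}
    - {"slide": [0,0,0.02],"rot": [0,0,0]}
    - {"slide": [0,0,0],"rot": [0,0,0]}

```text
time: 7.2
position: [0.434, -0.1407, 0.0051]
ee_rot: [0.868, 0.497, 0.0, 0.001]
ft_force: [-0.1, 0.4, -0.7]
opening: 0.0418
```

```bash
python3 look.py w7;python3 -c "
from h import *
plan(.4335,-.140,.042,-30,1)"
```

```text
grasp now [ 0.4341 -0.1407  0.0421]
t 7.25 pos [ 0.4341 -0.1407  0.0051] yaw -30.36 op 0.0419 F [-0.1 -0.3 -1.1]
{'slide': [0.008, -0.022, 0.003], 'rot': [0.014, 0.0, -0.061]}
```

View pics/w7.png

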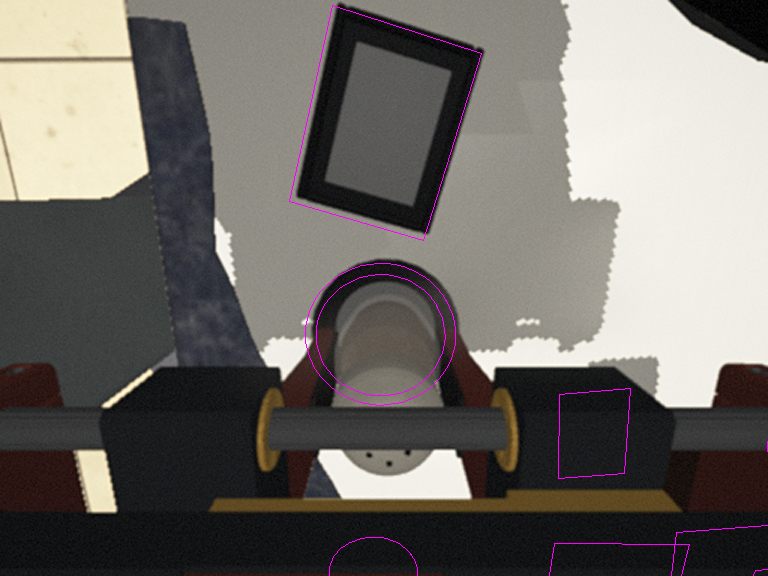

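Call:
servo_tool:
  moves:
    - {"slide": [0,-0.02,0.06],"rot": [0,0,0]}
    - {"slide": [0,0,0],"rot": [0,0,0]}
    - {"slide": [0,0,0],"rot": [0,0,0]}

```text
time: 7.55
position: [0.4348, -0.1408, 0.0042]
ee_rot: [0.868, 0.497, 0.001, 0.002]
ft_force: [0.3, -0.2, -1.3]
opening: 0.0421
```

```bash
cat > f.py <<'E'
from h import *
s=sense(); print(s['position'].round(4),s['ft_force'].round(2),s['ft_torque'].round(3),s['opening'],s['time'])
E
python3 f.py
```

```text
[ 0.4348 -0.1408  0.0042] [ 0.32 -0.18 -1.29] [-0.008 -0.051 -0.009] 0.04210093378214038 7.55
```

Call:
servo_tool:
  moves:
    - {"slide": [0,-0.02,0.08],"rot": [0,0,0]}
    - {"slide": [0,0,0],"rot": [0,0,0]}
    - {"slide": [0,0,0],"rot": [0,0,0]}

```text
time: 7.85
position: [0.4354, -0.1409, 0.0019]
ee_rot: [0.868, 0.497, 0.002, 0.003]
ft_force: [-0.0, 0.2, -0.9]
opening: 0.0416
```

```bash
python3 f.py
python3 - <<'E'
from h import *
s=grab_frame('side'); save('s7',cv2.resize(s[180:330,200:350],None,fx=4,fy=4,interpolation=cv2.INTER_CUBIC))
E
```

```text
[ 0.4354 -0.1409  0.0019] [-0.01  0.2  -0.86] [-0.024  0.013  0.026] 0.041602812858825146 7.85
```

View pics/s7.png

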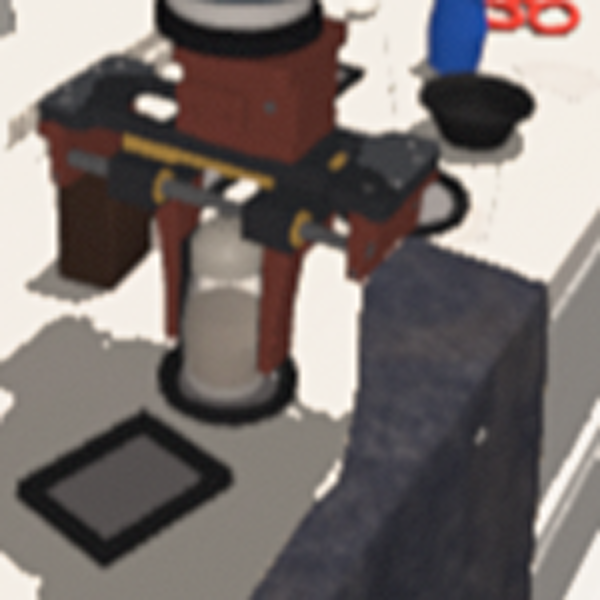

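Call:
servo_tool:
  moves:
    - {"slide": [0,-0.02,0.06],"rot": [0,0,0]}
    - {"slide": [0,0,0],"rot": [0,0,0]}

```text
time: 8.1
position: [0.4356, -0.1408, 0.0003]
ee_rot: [0.867, 0.497, 0.003, 0.004]
ft_force: [-0.7, -0.3, -0.4]
opening: 0.0419
```

Call:
servo_tool:
  moves:
    - {"slide": [0,0,0],"rot": [0,0,0]}

```text
time: 8.2
position: [0.4355, -0.1408, 0.0002]
ee_rot: [0.867, 0.497, 0.003, 0.004]
ft_force: [-0.5, -0.1, -1.0]
opening: 0.0419
```

Call:
servo_tool:
  moves:
    - {"slide": [0,0,0],"rot": [0,0,0]}

```text
time: 8.3
position: [0.4355, -0.1408, 0.0001]
ee_rot: [0.867, 0.497, 0.003, 0.004]
ft_force: [-0.7, -0.2, 3.2]
opening: 0.0415
```

Call:
servo_tool:
  moves:
    - {"slide": [0,0,0],"rot": [0,0,0]}

```text
time: 8.4
position: [0.4355, -0.1408, 0.0001]
ee_rot: [0.867, 0.497, 0.003, 0.004]
ft_force: [-0.3, 0.4, 4.5]
opening: 0.0418
```

```bash
python3 f.py
```

```text
[ 4.355e-01 -1.408e-01  1.000e-04] [-0.34  0.44  4.53] [-0.057 -0.029  0.006] 0.04177577207358621 8.4
```

Firm contact at 4.5 N; the force reading lags. Release by opening partly, then rise.

Call:
servo_tool:
  moves:
    - {"slide": [0,0,0],"rot": [0,0,0]}
    - {"slide": [0,0,0],"rot": [0,0,0]}
    - {"slide": [0,0,0],"rot": [0,0,0]}
    - {"slide": [0,0,0],"rot": [0,0,0]}
  fingers: -0.6

```text
time: 8.8
position: [0.4351, -0.1406, -0.0004]
ee_rot: [0.868, 0.497, 0.002, 0.003]
ft_force: [-0.6, -0.1, -0.2]
opening: 0.0689
```

```bash
python3 -c "
from h import *
plan(.4335,-.140,.2,-30,5)"; python3 look.py w8
```

```text
grasp now [ 0.4348 -0.1405  0.0366]
t 8.8 pos [ 4.351e-01 -1.406e-01 -4.000e-04] yaw -30.34 op 0.0689 F [-0.6 -0.1 -0.2]
{'slide': [-0.0, -0.002, -0.817], 'rot': [0.015, -0.002, -0.011]}
{'slide': [-0.001, -0.003, -0.817], 'rot': [0.015, -0.002, -0.011]}
{'slide': [-0.001, -0.005, -0.817], 'rot': [0.015, -0.002, -0.011]}
{'slide': [-0.001, -0.006, -0.817], 'rot': [0.015, -0.002, -0.011]}
{'slide': [-0.001, -0.007, -0.817], 'rot': [0.015, -0.002, -0.011]}
```

View pics/w8.png

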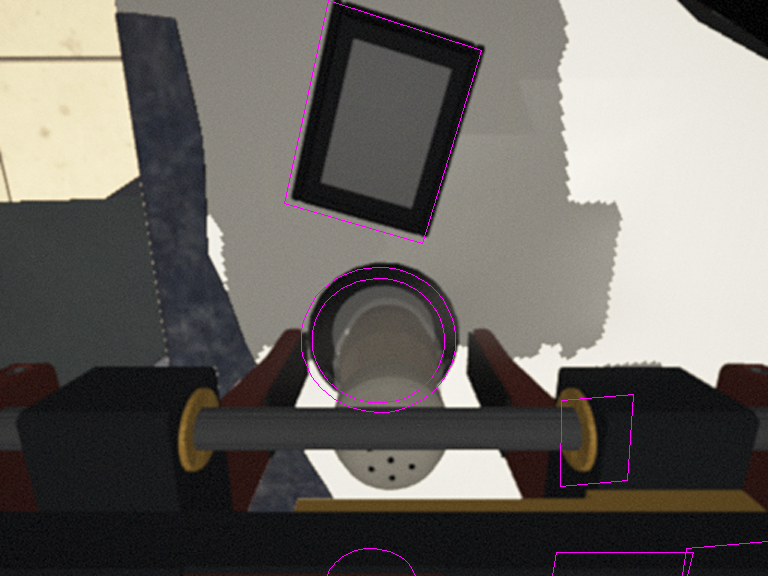

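Call:
servo_tool:
  moves:
    - {"slide": [0,0,-0.4],"rot": [0,0,0]}
    - {"slide": [0,0,-0.6],"rot": [0,0,0]}
    - {"slide": [0,0,-0.8],"rot": [0,0,0]}
    - {"slide": [0,0,-0.9],"rot": [0,0,0]}
    - {"slide": [0,0,-0.9],"rot": [0,0,0]}
  fingers: -1

```text
time: 9.35
position: [0.43, -0.1388, 0.1433]
ee_rot: [0.867, 0.497, -0.002, -0.002]
ft_force: [1.1, -0.8, 0.8]
opening: 0.0878
```

```bash
python3 look.py w9; python3 -c "
from h import *
plan(.6,-.3,.2,-30,6)"
```

```text
grasp now [ 0.4331 -0.1398  0.1854]
t 9.4 pos [ 0.4332 -0.1399  0.1484] yaw -30.34 op 0.0881 F [ 2.  -0.3  2.9]
{'slide': [-0.225, 0.937, -0.058], 'rot': [0.005, -0.0, -0.009]}
{'slide': [-0.226, 0.937, -0.058], 'rot': [0.005, -0.0, -0.009]}
{'slide': [-0.227, 0.936, -0.059], 'rot': [0.005, -0.0, -0.009]}
{'slide': [-0.228, 0.936, -0.059], 'rot': [0.005, -0.0, -0.009]}
{'slide': [-0.229, 0.936, -0.06], 'rot': [0.005, -0.0, -0.009]}
{'slide': [-0.23, 0.936, -0.06], 'rot': [0.005, -0.0, -0.009]}
```

View pics/w9.png

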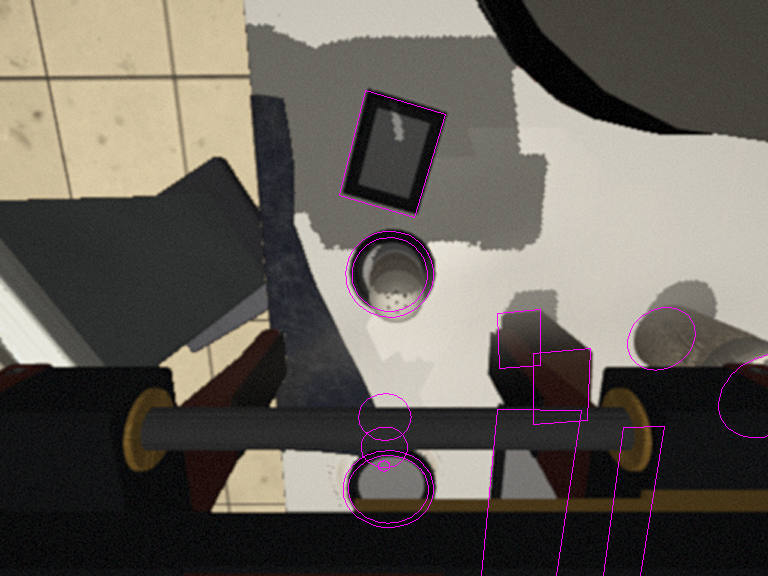

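The shaker stands inside the small cup's rim (dome at (396,300), ring around (390,275)). Next is the grinder.

Call:
servo_tool:
  moves:
    - {"slide": [-0.4,0.4,-0.1],"rot": [0,0,0]}
    - {"slide": [-0.5,0.7,-0.1],"rot": [0,0,0]}
    - {"slide": [-0.4,0.9,-0.1],"rot": [0,0,0]}
    - {"slide": [-0.1,0.95,-0.05],"rot": [0,0,0]}
    - {"slide": [0,0.95,0],"rot": [0,0,0]}

```text
time: 9.9
position: [0.54, -0.2691, 0.1668]
ee_rot: [0.867, 0.498, 0.002, 0.003]
ft_force: [0.3, 0.3, -0.2]
opening: 0.088
```

```bash
python3 -c "
from h import *
plan(.606,-.307,.2,-30,3)"
```

```text
grasp now [ 0.5398 -0.269   0.2038]
t 9.9 pos [ 0.54   -0.2691  0.1668] yaw -30.21 op 0.088 F [ 0.3  0.3 -0.2]
{'slide': [0.004, 0.634, 0.036], 'rot': [0.022, -0.003, -0.012]}
{'slide': [0.003, 0.634, 0.035], 'rot': [0.022, -0.003, -0.012]}
{'slide': [0.002, 0.634, 0.033], 'rot': [0.022, -0.003, -0.012]}
```

Call:
servo_tool:
  moves:
    - {"slide": [0,0.7,0],"rot": [0,0,0]}
    - {"slide": [0,0.65,0],"rot": [0,0,0]}
    - {"slide": [0,0.3,0],"rot": [0,0,0]}
    - {"slide": [0,0,0],"rot": [0,0,0]}

```text
time: 10.3
position: [0.6023, -0.3067, 0.1653]
ee_rot: [0.867, 0.498, 0.003, 0.004]
ft_force: [-0.5, 0.1, 0.2]
opening: 0.0876
```

```bash
python3 look.py w10;python3 -c "
from h import *
plan(.606,-.307,.122,-30,3)"
```

```text
grasp now [ 0.6011 -0.306   0.2021]
t 10.35 pos [ 0.6014 -0.3062  0.1651] yaw -30.31 op 0.0877 F [-0.5 -0.5 -0.2]
{'slide': [0.013, 0.032, 0.668], 'rot': [0.025, -0.002, -0.017]}
{'slide': [0.013, 0.033, 0.668], 'rot': [0.025, -0.002, -0.017]}
{'slide': [0.013, 0.035, 0.668], 'rot': [0.025, -0.002, -0.017]}
```

View pics/w10.png

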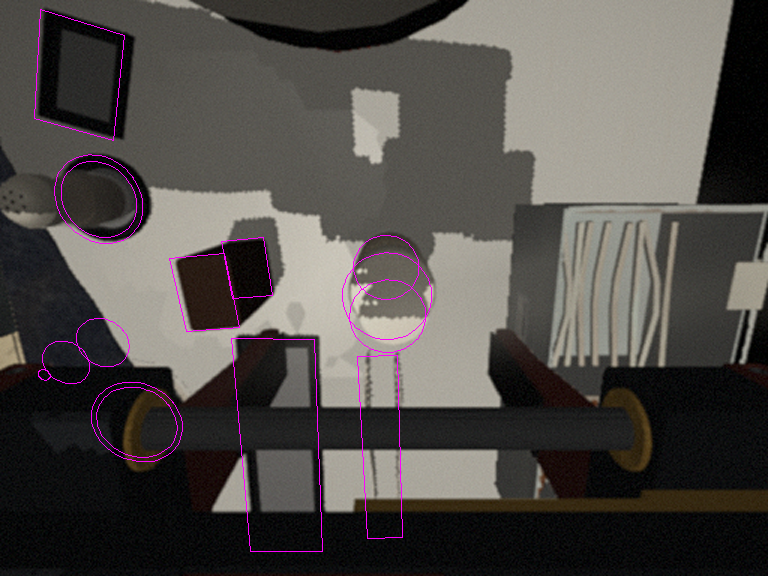

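The wrist view shows the grinder cap at (388,315), centred between the fingers. Descend.

Call:
servo_tool:
  moves:
    - {"slide": [0.02,0.05,0.5],"rot": [0.02,0,-0.02]}
    - {"slide": [0.02,0.05,0.6],"rot": [0.02,0,-0.02]}
    - {"slide": [0,0,0.4],"rot": [0.02,0,0]}
    - {"slide": [0,0,0.2],"rot": [0,0,0]}
    - {"slide": [0,0,0],"rot": [0,0,0]}

```text
time: 10.85
position: [0.6027, -0.3047, 0.0948]
ee_rot: [0.866, 0.5, 0.0, -0.001]
ft_force: [-0.3, -0.5, -0.6]
opening: 0.0875
```

```bash
python3 -c "
from h import *
plan(.606,-.307,.123,-30,1)"
```

```text
grasp now [ 0.6027 -0.3048  0.1318]
t 10.85 pos [ 0.6027 -0.3047  0.0948] yaw -30.04 op 0.0875 F [-0.3 -0.5 -0.6]
{'slide': [-0.007, 0.101, 0.221], 'rot': [-0.01, -0.007, -0.007]}
```

Call:
servo_tool:
  moves:
    - {"slide": [0,0.08,0.1],"rot": [0,0,0]}
    - {"slide": [0,0,0.1],"rot": [0,0,0]}
    - {"slide": [0,0,0],"rot": [0,0,0]}

```text
time: 11.15
position: [0.6062, -0.3067, 0.0881]
ee_rot: [0.866, 0.5, 0.001, 0.0]
ft_force: [-0.2, 0.6, -0.3]
opening: 0.0879
```

Call:
servo_tool:
  moves:
    - {"slide": [0,0,0],"rot": [0,0,0]}
    - {"slide": [0,0,0],"rot": [0,0,0]}
    - {"slide": [0,0,0],"rot": [0,0,0]}
    - {"slide": [0,0,0],"rot": [0,0,0]}
    - {"slide": [0,0,0],"rot": [0,0,0]}
  fingers: 0.6
  newtons: 20

```text
time: 11.65
position: [0.6072, -0.3073, 0.0899]
ee_rot: [0.866, 0.5, 0.001, 0.002]
ft_force: [1.2, -0.1, -0.2]
opening: 0.0512
```

Call:
servo_tool:
  moves:
    - {"slide": [0,0,0],"rot": [0,0,0]}
    - {"slide": [0,0,0],"rot": [0,0,0]}
    - {"slide": [0,0,0],"rot": [0,0,0]}

```text
time: 11.95
position: [0.6072, -0.3073, 0.0899]
ee_rot: [0.866, 0.5, 0.001, 0.002]
ft_force: [0.2, -0.7, 0.9]
opening: 0.0404
```

```bash
python3 look.py w11; python3 -c "
from h import *
plan(.606,-.307,.16,-30,3)"
```

```text
grasp now [ 0.607  -0.3073  0.1269]
t 12.0 pos [ 0.6071 -0.3073  0.0899] yaw -30.05 op 0.0402 F [-0.   0.4  0.4]
{'slide': [-0.002, -0.008, -0.276], 'rot': [0.013, -0.003, -0.003]}
{'slide': [-0.002, -0.009, -0.276], 'rot': [0.013, -0.003, -0.003]}
{'slide': [-0.002, -0.009, -0.276], 'rot': [0.013, -0.003, -0.003]}
```

View pics/w11.png

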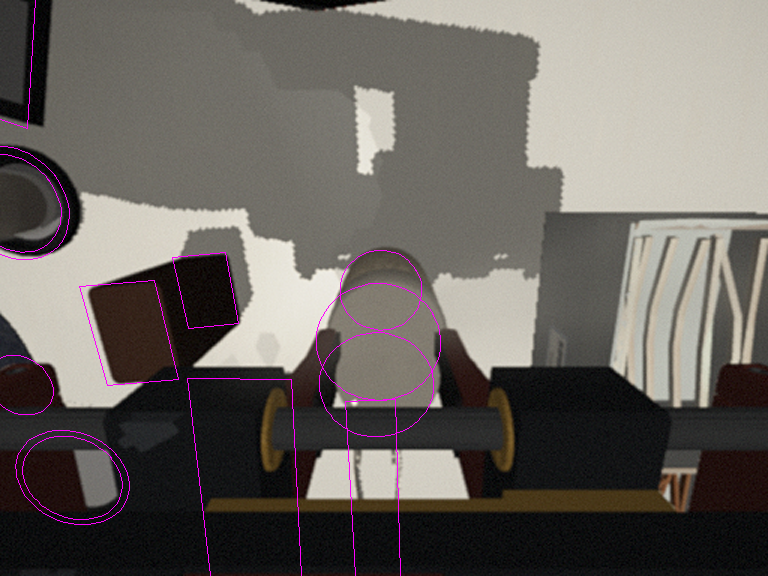

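Gripped at 40 mm on the cap. Lift 50 mm.

Call:
servo_tool:
  moves:
    - {"slide": [0,0,-0.2],"rot": [0,0,0]}
    - {"slide": [0,0,-0.4],"rot": [0,0,0]}
    - {"slide": [0,0,-0.4],"rot": [0,0,0]}
    - {"slide": [0,0,-0.4],"rot": [0,0,0]}
    - {"slide": [0,0,0],"rot": [0,0,0]}

```text
time: 12.5
position: [0.6072, -0.3074, 0.1516]
ee_rot: [0.866, 0.5, 0.002, 0.002]
ft_force: [-0.5, -0.1, -1.1]
opening: 0.0404
```

```bash
python3 look.py w12; python3 -c "
from h import *
plan(.48,-.36,.18,-30,5)"
```

```text
grasp now [ 0.6065 -0.3071  0.1874]
t 12.55 pos [ 0.6066 -0.3071  0.1504] yaw -30.05 op 0.0402 F [-0.3  0.6 -1.1]
{'slide': [-0.546, -0.416, 0.035], 'rot': [0.007, -0.002, -0.002]}
{'slide': [-0.546, -0.416, 0.036], 'rot': [0.007, -0.002, -0.002]}
{'slide': [-0.546, -0.416, 0.036], 'rot': [0.007, -0.002, -0.002]}
{'slide': [-0.546, -0.416, 0.036], 'rot': [0.007, -0.002, -0.002]}
{'slide': [-0.546, -0.416, 0.037], 'rot': [0.007, -0.002, -0.002]}
```

View pics/w12.png

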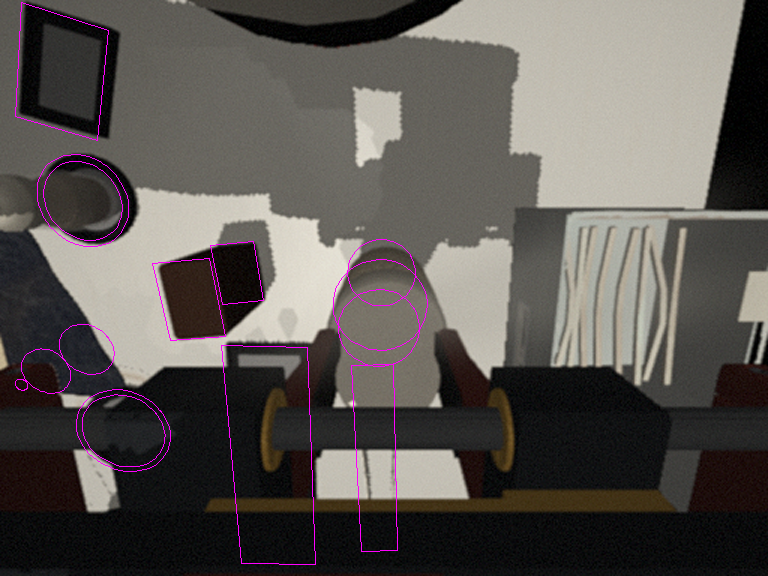

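Call:
servo_tool:
  moves:
    - {"slide": [-0.5,-0.3,0],"rot": [0,0,0]}
    - {"slide": [-0.7,-0.5,0],"rot": [0,0,0]}
    - {"slide": [-0.7,-0.6,0],"rot": [0,0,0]}
    - {"slide": [-0.5,-0.8,0],"rot": [0,0,0]}
    - {"slide": [-0.2,-0.85,0],"rot": [0,0,0]}

```text
time: 13.05
position: [0.4431, -0.3382, 0.148]
ee_rot: [0.865, 0.501, 0.001, 0.002]
ft_force: [-0.0, 0.6, -0.9]
opening: 0.0406
```

```bash
python3 -c "
from h import *
plan(.3308,-.3145,.18,-30,5)"
```

```text
grasp now [ 0.4429 -0.3382  0.185 ]
t 13.05 pos [ 0.4431 -0.3382  0.148 ] yaw -29.83 op 0.0406 F [-0.   0.6 -0.9]
{'slide': [-0.176, -0.546, 0.023], 'rot': [0.007, -0.0, 0.006]}
{'slide': [-0.177, -0.546, 0.023], 'rot': [0.007, -0.0, 0.006]}
{'slide': [-0.177, -0.546, 0.024], 'rot': [0.007, -0.0, 0.006]}
{'slide': [-0.177, -0.546, 0.024], 'rot': [0.007, -0.0, 0.006]}
{'slide': [-0.178, -0.546, 0.025], 'rot': [0.007, -0.0, 0.006]}
```

Call:
servo_tool:
  moves:
    - {"slide": [-0.2,-0.7,0],"rot": [0,0,0]}
    - {"slide": [-0.2,-0.6,0],"rot": [0,0,0]}
    - {"slide": [-0.2,-0.5,0],"rot": [0,0,0]}
    - {"slide": [-0.15,-0.4,0],"rot": [0,0,0]}
    - {"slide": [0,0,0],"rot": [0,0,0]}

```text
time: 13.55
position: [0.3358, -0.3164, 0.1449]
ee_rot: [0.867, 0.499, -0.001, -0.003]
ft_force: [0.1, -0.5, -1.0]
opening: 0.0404
```

```bash
python3 look.py w13; python3 -c "
from h import *
plan(.3308,-.3145,.18,-30,1)"
```

```text
grasp now [ 0.3372 -0.3171  0.1821]
t 13.6 pos [ 0.3371 -0.317   0.1451] yaw -30.1 op 0.0404 F [ 0.  -1.1 -1.3]
{'slide': [-0.025, -0.166, 0.054], 'rot': [-0.055, -0.008, -0.017]}
```

View pics/w13.png

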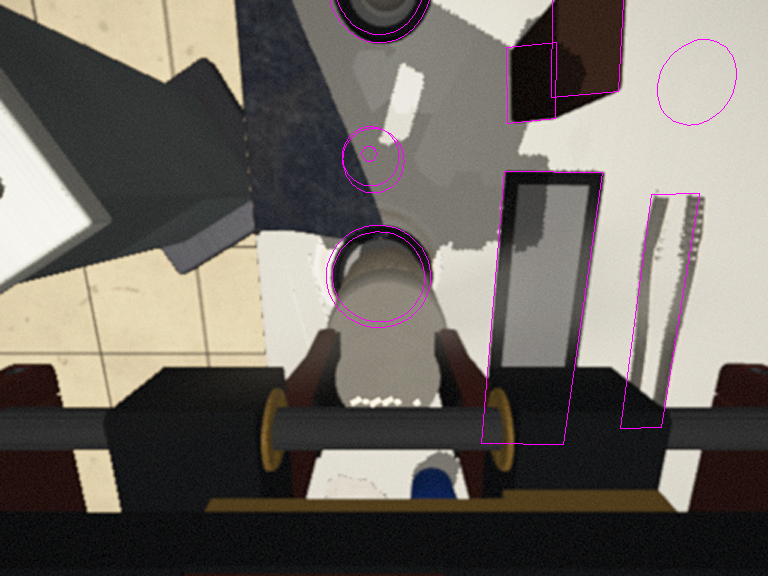

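Call:
servo_tool:
  moves:
    - {"slide": [-0.02,-0.16,0],"rot": [-0.05,0,0]}
    - {"slide": [0,0,0.2],"rot": [0,0,0]}
    - {"slide": [0,0,0.3],"rot": [0,0,0]}
    - {"slide": [0,0,0.2],"rot": [0,0,0]}
    - {"slide": [0,0,0],"rot": [0,0,0]}

```text
time: 14.1
position: [0.3328, -0.3156, 0.1152]
ee_rot: [0.866, 0.5, 0.001, 0.001]
ft_force: [0.2, -0.8, -1.9]
opening: 0.0404
```

```bash
python3 -c "
from h import *
plan(.331,-.3145,.13,-30,2)"
```

```text
grasp now [ 0.3327 -0.3156  0.1522]
t 14.1 pos [ 0.3328 -0.3156  0.1152] yaw -30.06 op 0.0404 F [ 0.2 -0.8 -1.9]
{'slide': [0.001, -0.028, 0.278], 'rot': [0.012, -0.002, -0.005]}
{'slide': [0.001, -0.027, 0.278], 'rot': [0.012, -0.002, -0.005]}
```

Call:
servo_tool:
  moves:
    - {"slide": [0,-0.05,0.15],"rot": [0.02,0,0]}
    - {"slide": [0,0,0.2],"rot": [0,0,0]}
    - {"slide": [0,0,0.15],"rot": [0,0,0]}
    - {"slide": [0,0,0],"rot": [0,0,0]}

```text
time: 14.5
position: [0.3318, -0.3147, 0.0933]
ee_rot: [0.866, 0.5, 0.0, 0.0]
ft_force: [-1.1, 0.5, -0.8]
opening: 0.0404
```

```bash
python3 look.py w14;python3 -c "
from h import *
plan(.331,-.3145,.13,-30,2)"
```

```text
grasp now [ 0.3319 -0.3148  0.1307]
t 14.55 pos [ 0.3319 -0.3148  0.0937] yaw -30.01 op 0.0402 F [-0.6 -0.4 -1.1]
{'slide': [-0.002, -0.012, 0.008], 'rot': [0.004, -0.001, -0.001]}
{'slide': [-0.002, -0.012, 0.008], 'rot': [0.004, -0.001, -0.001]}
```

View pics/w14.png

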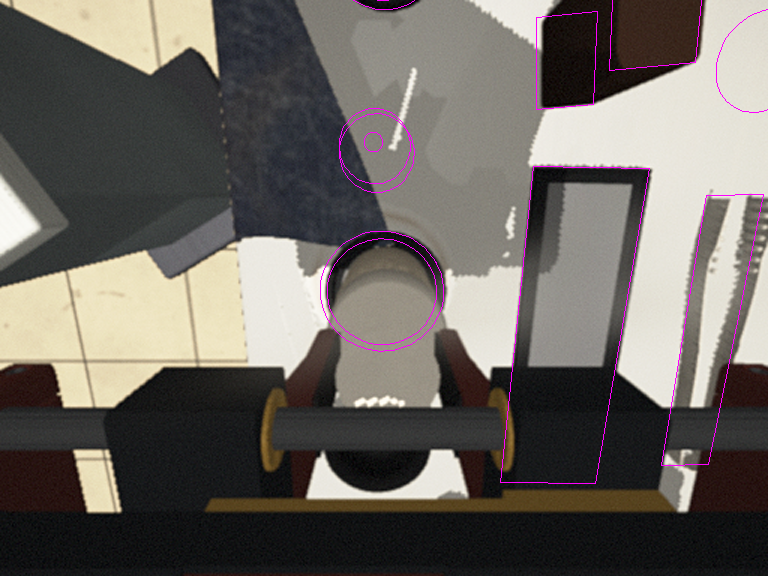

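The grinder is inside the large cup's ring (382,290). I'll lower it to contact.

Call:
servo_tool:
  moves:
    - {"slide": [0,-0.01,0.06],"rot": [0,0,0]}
    - {"slide": [0,0,0],"rot": [0,0,0]}
    - {"slide": [0,0,0],"rot": [0,0,0]}
    - {"slide": [0,0,0],"rot": [0,0,0]}

```text
time: 14.95
position: [0.3323, -0.3157, 0.0931]
ee_rot: [0.866, 0.5, 0.0, 0.002]
ft_force: [0.6, 0.1, -1.4]
opening: 0.0403
```

Call:
servo_tool:
  moves:
    - {"slide": [0,-0.01,0.05],"rot": [0,0,0]}
    - {"slide": [0,0,0],"rot": [0,0,0]}
    - {"slide": [0,0,0],"rot": [0,0,0]}
    - {"slide": [0,0,0],"rot": [0,0,0]}

```text
time: 15.35
position: [0.3326, -0.3162, 0.092]
ee_rot: [0.866, 0.5, 0.001, 0.003]
ft_force: [0.1, -0.6, 1.7]
opening: 0.0402
```

Call:
servo_tool:
  moves:
    - {"slide": [0,0,0.03],"rot": [0,0,0]}
    - {"slide": [0,0,0],"rot": [0,0,0]}
    - {"slide": [0,0,0],"rot": [0,0,0]}
    - {"slide": [0,0,0],"rot": [0,0,0]}

```text
time: 15.75
position: [0.333, -0.3167, 0.0919]
ee_rot: [0.866, 0.5, 0.001, 0.003]
ft_force: [-0.1, 0.0, -1.6]
opening: 0.0407
```

Call:
servo_tool:
  moves:
    - {"slide": [0,-0.03,0.05],"rot": [0.05,0,0]}
    - {"slide": [0,0,0],"rot": [0,0,0]}
    - {"slide": [0,0,0],"rot": [0,0,0]}
    - {"slide": [0,0,0],"rot": [0,0,0]}

```text
time: 16.15
position: [0.3329, -0.317, 0.0913]
ee_rot: [0.866, 0.5, -0.0, 0.002]
ft_force: [-0.5, 0.5, -1.1]
opening: 0.0401
```

```bash
python3 -c "
from h import *
plan(.331,-.3145,.13,-30,1)"
```

```text
grasp now [ 0.3329 -0.3168  0.1283]
t 16.15 pos [ 0.3329 -0.317   0.0913] yaw -29.99 op 0.0401 F [-0.5  0.5 -1.1]
{'slide': [0.029, -0.073, -0.044], 'rot': [0.027, 0.022, 0.002]}
```

Call:
servo_tool:
  moves:
    - {"slide": [0.03,-0.04,0.04],"rot": [0.03,0.02,0]}
    - {"slide": [0,0,0.04],"rot": [0,0,0]}
    - {"slide": [0,0,0],"rot": [0,0,0]}
    - {"slide": [0,0,0],"rot": [0,0,0]}
    - {"slide": [0,0,0],"rot": [0,0,0]}

```text
time: 16.65
position: [0.3333, -0.3172, 0.0911]
ee_rot: [0.866, 0.5, -0.0, 0.002]
ft_force: [0.1, -0.7, -1.0]
opening: 0.0405
```

```bash
python3 -c "
from h import *
plan(.331,-.3145,.13,-30,1)"
```

```text
grasp now [ 0.3332 -0.3171  0.1281]
t 16.65 pos [ 0.3333 -0.3172  0.0911] yaw -29.94 op 0.0405 F [ 0.1 -0.7 -1. ]
{'slide': [0.03, -0.084, -0.048], 'rot': [0.031, 0.021, 0.01]}
```

```bash
python3 f.py
python3 - <<'E'
from h import *
s=grab_frame('side'); save('s14',cv2.resize(s[150:270,240:360],None,fx=5,fy=5,interpolation=cv2.INTER_CUBIC))
E
```

```text
[ 0.3333 -0.3172  0.0911] [ 0.13 -0.68 -1.03] [-0.065 -0.077 -0.04 ] 0.04053352057937691 16.65
```

View pics/s14.png

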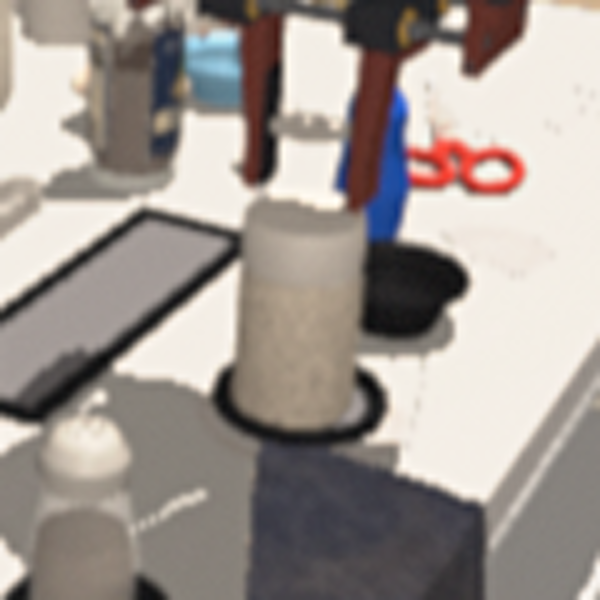

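Call:
servo_tool:
  moves:
    - {"slide": [0,0,0],"rot": [0,0,0]}

```text
time: 16.8
position: [0.3333, -0.3172, 0.091]
ee_rot: [0.866, 0.5, -0.0, 0.002]
ft_force: [-2.0, 0.9, 5.1]
opening: 0.0405
```

Contact is now 5 N (delayed reading). Release.

Call:
servo_tool:
  moves:
    - {"slide": [0,0,0],"rot": [0,0,0]}
    - {"slide": [0,0,0],"rot": [0,0,0]}
    - {"slide": [0,0,0],"rot": [0,0,0]}
    - {"slide": [0,0,0],"rot": [0,0,0]}
  fingers: -0.7

```text
time: 17.2
position: [0.3331, -0.317, 0.0905]
ee_rot: [0.866, 0.5, -0.0, 0.001]
ft_force: [-0.5, -0.2, -0.1]
opening: 0.0685
```

Call:
servo_tool:
  moves:
    - {"slide": [0,0,-0.3],"rot": [0,0,0]}
    - {"slide": [0,0,-0.5],"rot": [0,0,0]}
    - {"slide": [0,0,-0.6],"rot": [0,0,0]}
    - {"slide": [0,0,-0.6],"rot": [0,0,0]}
  fingers: -1

```text
time: 17.6
position: [0.3312, -0.3149, 0.172]
ee_rot: [0.866, 0.5, -0.001, -0.002]
ft_force: [0.3, -0.0, -0.6]
opening: 0.0879
```

```bash
python3 look.py w15;python3 -c "
from h import *
plan(.49,-.25,.2,-25,5)"
```

```text
grasp now [ 0.333  -0.3165  0.2126]
t 17.65 pos [ 0.333  -0.3166  0.1756] yaw -29.94 op 0.0879 F [ 1.  -1.3  2.3]
{'slide': [0.68, 0.514, 0.062], 'rot': [0.001, 0.003, -0.165]}
{'slide': [0.671, 0.526, 0.063], 'rot': [0.001, 0.003, -0.165]}
{'slide': [0.662, 0.537, 0.063], 'rot': [0.001, 0.003, -0.165]}
{'slide': [0.653, 0.549, 0.063], 'rot': [0.001, 0.003, -0.165]}
{'slide': [0.643, 0.56, 0.063], 'rot': [0.001, 0.003, -0.165]}
```

View pics/w15.png

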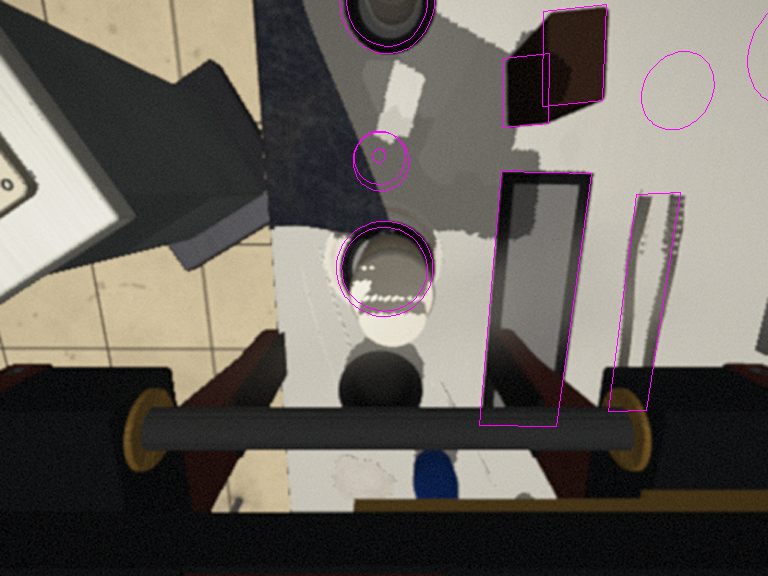

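```bash
python3 -c "
from h import *
plan(.4993,-.2496,.18,-25,6,10)"
```

```text
grasp now [ 0.333  -0.3165  0.2126]
t 17.65 pos [ 0.333  -0.3166  0.1756] yaw -29.94 op 0.0879 F [ 1.  -1.3  2.3]
{'slide': [0.615, 0.459, 0.133], 'rot': [0.013, 0.28, -0.137]}
{'slide': [0.604, 0.468, 0.15], 'rot': [0.013, 0.28, -0.137]}
{'slide': [0.592, 0.477, 0.167], 'rot': [0.013, 0.28, -0.137]}
{'slide': [0.58, 0.485, 0.184], 'rot': [0.013, 0.28, -0.137]}
{'slide': [0.568, 0.494, 0.2], 'rot': [0.013, 0.28, -0.137]}
{'slide': [0.555, 0.502, 0.216], 'rot': [0.013, 0.28, -0.137]}
```

Call:
servo_tool:
  moves:
    - {"slide": [0.62,0.46,0.1],"rot": [0,0.28,-0.14]}
    - {"slide": [0.6,0.47,0.15],"rot": [0,0.28,-0.14]}
    - {"slide": [0.59,0.48,0.17],"rot": [0,0.28,-0.14]}
    - {"slide": [0.58,0.49,0.18],"rot": [0,0.28,-0.14]}
    - {"slide": [0.57,0.49,0.2],"rot": [0,0.28,-0.14]}

```text
time: 18.15
position: [0.4788, -0.2561, 0.1572]
ee_rot: [0.844, 0.53, 0.067, -0.033]
ft_force: [0.1, -0.6, -0.0]
opening: 0.0879
```

```bash
python3 -c "
from h import *
plan(.4993,-.2496,.17,-25,2,10)"
```

```text
grasp now [ 0.4759 -0.2608  0.1938]
t 18.15 pos [ 0.4788 -0.2561  0.1572] yaw -25.8 op 0.0879 F [ 0.1 -0.6 -0. ]
{'slide': [0.219, 0.19, 0.334], 'rot': [0.084, 0.13, -0.054]}
{'slide': [0.213, 0.194, 0.336], 'rot': [0.084, 0.13, -0.054]}
```

Call:
servo_tool:
  moves:
    - {"slide": [0.21,0.19,0.25],"rot": [0.08,0.13,-0.05]}
    - {"slide": [0.15,0.15,0.3],"rot": [0.08,0.13,-0.05]}
    - {"slide": [0,0,0],"rot": [0,0,0]}

```text
time: 18.45
position: [0.5012, -0.245, 0.1368]
ee_rot: [0.839, 0.536, 0.074, -0.047]
ft_force: [0.3, -0.1, -0.0]
opening: 0.0876
```

```bash
python3 look.py w16;python3 -c "
from h import *
plan(.4993,-.2496,.055,-25,5,10)"
```

```text
grasp now [ 0.4981 -0.2511  0.1737]
t 18.5 pos [ 0.5008 -0.2453  0.1373] yaw -24.88 op 0.0879 F [ 0.1  0.1 -1. ]
{'slide': [-0.095, 0.002, 0.586], 'rot': [0.0, -0.002, 0.004]}
{'slide': [-0.094, 0.002, 0.586], 'rot': [0.0, -0.002, 0.004]}
{'slide': [-0.094, 0.002, 0.586], 'rot': [0.0, -0.002, 0.004]}
{'slide': [-0.094, 0.002, 0.586], 'rot': [0.0, -0.002, 0.004]}
{'slide': [-0.094, 0.002, 0.586], 'rot': [0.0, -0.002, 0.004]}
```

View pics/w16.png

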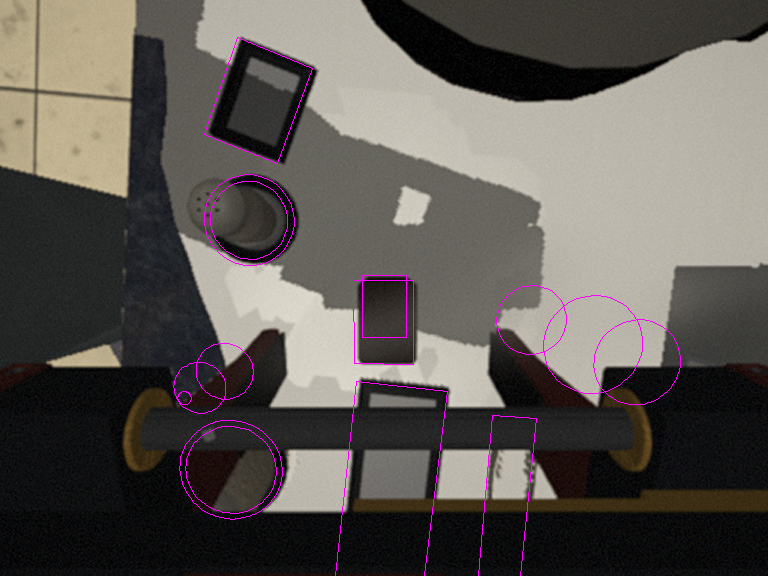

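The tin is at (387,320) with its sides square to the jaws. Descend.

Call:
servo_tool:
  moves:
    - {"slide": [-0.07,0,0.4],"rot": [0,0,0]}
    - {"slide": [-0.1,0,0.65],"rot": [0,0,0]}
    - {"slide": [-0.1,0,0.65],"rot": [0,0,0]}
    - {"slide": [-0.09,0,0.55],"rot": [0,0,0]}
    - {"slide": [-0.05,0,0.3],"rot": [0,0,0]}

```text
time: 19.0
position: [0.4992, -0.2473, 0.0344]
ee_rot: [0.841, 0.535, 0.074, -0.044]
ft_force: [0.7, -0.3, -0.1]
opening: 0.0876
```

Call:
servo_tool:
  moves:
    - {"slide": [0,0,0],"rot": [0,0,0]}

```text
time: 19.1
position: [0.4977, -0.2471, 0.0332]
ee_rot: [0.841, 0.534, 0.073, -0.045]
ft_force: [-0.2, -0.7, -0.7]
opening: 0.0876
```

```bash
python3 -c "
from h import *
plan(.4993,-.2496,.055,-25,1,10)"
```

```text
grasp now [ 0.495  -0.2528  0.0697]
t 19.1 pos [ 0.4977 -0.2471  0.0332] yaw -25.12 op 0.0876 F [-0.2 -0.7 -0.7]
{'slide': [0.055, 0.061, 0.382], 'rot': [0.022, 0.018, -0.017]}
```

Call:
servo_tool:
  moves:
    - {"slide": [0.04,0.06,0.2],"rot": [0.02,0.02,0]}
    - {"slide": [0,0,0.18],"rot": [0,0,0]}
    - {"slide": [0,0,0],"rot": [0,0,0]}

```text
time: 19.4
position: [0.5027, -0.2453, 0.0197]
ee_rot: [0.841, 0.534, 0.074, -0.046]
ft_force: [-0.4, -0.1, -0.1]
opening: 0.0875
```

Call:
servo_tool:
  moves:
    - {"slide": [0,0,0],"rot": [0,0,0]}
    - {"slide": [0,0,0],"rot": [0,0,0]}
    - {"slide": [0,0,0],"rot": [0,0,0]}
    - {"slide": [0,0,0],"rot": [0,0,0]}
    - {"slide": [0,0,0],"rot": [0,0,0]}
  fingers: 0.6
  newtons: 20

```text
time: 19.9
position: [0.504, -0.2459, 0.0214]
ee_rot: [0.841, 0.535, 0.075, -0.044]
ft_force: [-0.1, 0.5, -0.2]
opening: 0.0512
```

Call:
servo_tool:
  moves:
    - {"slide": [0,0,0],"rot": [0,0,0]}
    - {"slide": [0,0,0],"rot": [0,0,0]}
    - {"slide": [0,0,0],"rot": [0,0,0]}
    - {"slide": [0,0,0],"rot": [0,0,0]}

```text
time: 20.3
position: [0.5035, -0.2457, 0.0215]
ee_rot: [0.841, 0.535, 0.075, -0.045]
ft_force: [-0.7, 0.2, 0.3]
opening: 0.0363
```

```bash
python3 look.py w17;python3 -c "
from h import *
plan(.4993,-.2496,.095,-25,3,10)"
```

```text
grasp now [ 0.5007 -0.2513  0.058 ]
t 20.35 pos [ 0.5035 -0.2456  0.0216] yaw -25.11 op 0.0363 F [-0.3  0.4  0.8]
{'slide': [0.062, -0.017, -0.302], 'rot': [0.016, 0.001, -0.004]}
{'slide': [0.062, -0.017, -0.302], 'rot': [0.016, 0.001, -0.004]}
{'slide': [0.062, -0.018, -0.302], 'rot': [0.016, 0.001, -0.004]}
```

View pics/w17.png

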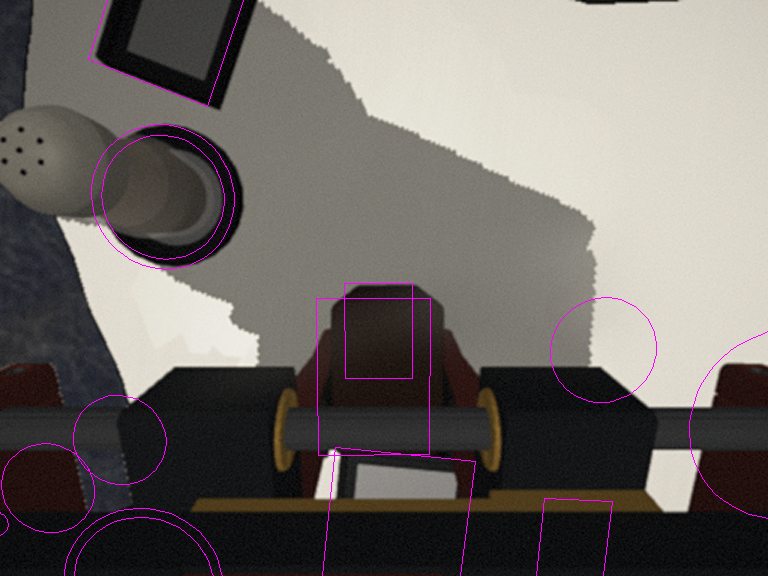

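Gripped at 36.3 mm. I'll lift high enough to pass over the shaker.

Call:
servo_tool:
  moves:
    - {"slide": [0.04,0,-0.25],"rot": [0,0,0]}
    - {"slide": [0.1,0,-0.55],"rot": [0,0,0]}
    - {"slide": [0.12,0,-0.7],"rot": [0,0,0]}
    - {"slide": [0.12,0,-0.7],"rot": [0,0,0]}
    - {"slide": [0.1,0,-0.5],"rot": [0,0,0]}

```text
time: 20.85
position: [0.5005, -0.2439, 0.1329]
ee_rot: [0.841, 0.534, 0.073, -0.048]
ft_force: [0.2, -0.1, -0.8]
opening: 0.0362
```

```bash
python3 -c "
from h import *
plan(.4764,-.065,.172,-46.2,7,10)"
```

```text
grasp now [ 0.4979 -0.2498  0.1693]
t 20.85 pos [ 0.5005 -0.2439  0.1329] yaw -25.14 op 0.0362 F [ 0.2 -0.1 -0.8]
{'slide': [0.556, -0.341, 0.089], 'rot': [-0.091, 0.001, 0.493]}
{'slide': [0.538, -0.37, 0.086], 'rot': [-0.091, 0.001, 0.493]}
{'slide': [0.518, -0.398, 0.082], 'rot': [-0.091, 0.001, 0.493]}
{'slide': [0.497, -0.425, 0.079], 'rot': [-0.091, 0.001, 0.493]}
{'slide': [0.474, -0.451, 0.074], 'rot': [-0.091, 0.001, 0.493]}
{'slide': [0.45, -0.476, 0.07], 'rot': [-0.091, 0.001, 0.493]}
{'slide': [0.425, -0.499, 0.065], 'rot': [-0.091, 0.001, 0.493]}
```

Call:
servo_tool:
  moves:
    - {"slide": [0.4,-0.3,0.04],"rot": [-0.09,0,0.5]}
    - {"slide": [0.54,-0.4,0.07],"rot": [-0.09,0,0.5]}
    - {"slide": [0.52,-0.42,0.08],"rot": [-0.09,0,0.5]}
    - {"slide": [0.5,-0.44,0.08],"rot": [-0.09,0,0.5]}
    - {"slide": [0.47,-0.46,0.07],"rot": [-0.09,0,0.5]}

```text
time: 21.35
position: [0.4866, -0.1192, 0.1432]
ee_rot: [0.907, 0.412, 0.082, -0.031]
ft_force: [0.1, 0.0, -1.8]
opening: 0.0358
```

```bash
python3 -c "
from h import *
plan(.4764,-.065,.172,-46.2,3,10)"
```

```text
grasp now [ 0.482  -0.1238  0.1797]
t 21.35 pos [ 0.4866 -0.1192  0.1432] yaw -41.25 op 0.0358 F [ 0.1  0.  -1.8]
{'slide': [0.321, -0.358, 0.118], 'rot': [-0.015, -0.005, 0.277]}
{'slide': [0.311, -0.367, 0.117], 'rot': [-0.015, -0.005, 0.277]}
{'slide': [0.3, -0.376, 0.117], 'rot': [-0.015, -0.005, 0.277]}
```

Call:
servo_tool:
  moves:
    - {"slide": [0.32,-0.36,0.08],"rot": [0,0,0.28]}
    - {"slide": [0.31,-0.36,0.08],"rot": [0,0,0.28]}
    - {"slide": [0.25,-0.3,0.08],"rot": [0,0,0.2]}
    - {"slide": [0,0,0],"rot": [0,0,0]}

```text
time: 21.75
position: [0.4792, -0.0598, 0.1418]
ee_rot: [0.923, 0.374, 0.081, -0.035]
ft_force: [-0.3, 0.8, -2.1]
opening: 0.036
```

```bash
python3 look.py w18; python3 -c "
from h import *
plan(.4764,-.065,.1,-46.2,3,10)"
```

```text
grasp now [ 0.4751 -0.0651  0.1784]
t 21.8 pos [ 0.4797 -0.0605  0.142 ] yaw -45.81 op 0.036 F [ 0.9  0.8 -1.5]
{'slide': [-0.107, 0.01, 0.644], 'rot': [-0.013, -0.006, 0.02]}
{'slide': [-0.107, 0.009, 0.645], 'rot': [-0.013, -0.006, 0.02]}
{'slide': [-0.106, 0.008, 0.645], 'rot': [-0.013, -0.006, 0.02]}
```

View pics/w18.png

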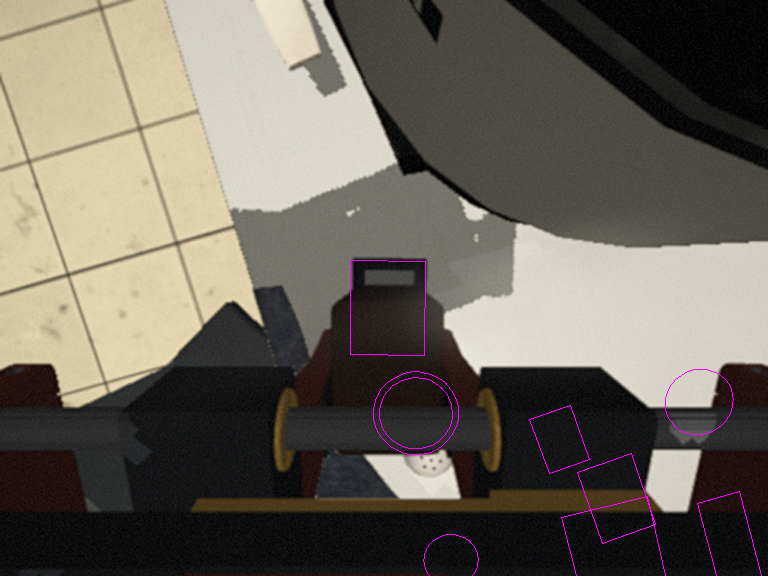

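The tin is above the holder (389,305), square to it and clear of the cooker. Descend.

Call:
servo_tool:
  moves:
    - {"slide": [-0.07,0,0.4],"rot": [0,0,0.03]}
    - {"slide": [-0.1,0,0.6],"rot": [0,0,0.03]}
    - {"slide": [-0.1,0,0.6],"rot": [0,0,0]}
    - {"slide": [-0.08,0,0.4],"rot": [0,0,0]}
    - {"slide": [0,0,0],"rot": [0,0,0]}

```text
time: 22.3
position: [0.4838, -0.0646, 0.0613]
ee_rot: [0.924, 0.372, 0.084, -0.032]
ft_force: [-0.0, 0.6, -2.3]
opening: 0.0362
```

```bash
python3 look.py w19; python3 -c "
from h import *
plan(.4764,-.065,.07,-46.2,2,10)"
```

```text
grasp now [ 0.4796 -0.0692  0.0986]
t 22.35 pos [ 0.4845 -0.0648  0.0622] yaw -46.11 op 0.036 F [ 0.   0.9 -1.7]
{'slide': [-0.059, -0.07, 0.353], 'rot': [0.024, -0.029, 0.012]}
{'slide': [-0.058, -0.069, 0.353], 'rot': [0.024, -0.029, 0.012]}
```

View pics/w19.png

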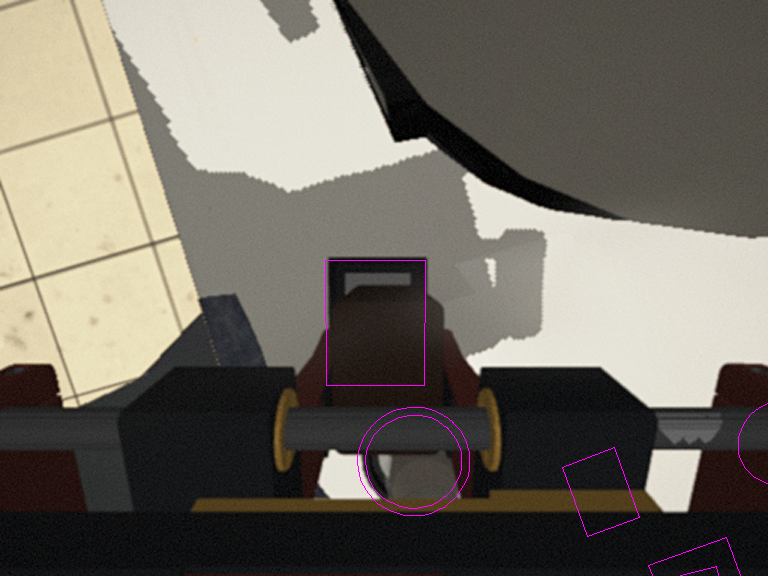

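Call:
servo_tool:
  moves:
    - {"slide": [-0.02,-0.14,0.1],"rot": [0.02,-0.03,0.01]}
    - {"slide": [-0.02,0,0.2],"rot": [0,0,0]}
    - {"slide": [0,0,0.15],"rot": [0,0,0]}
    - {"slide": [0,0,0],"rot": [0,0,0]}

```text
time: 22.75
position: [0.4839, -0.0606, 0.0457]
ee_rot: [0.924, 0.372, 0.085, -0.03]
ft_force: [0.5, 1.2, -3.1]
opening: 0.0362
```

```bash
python3 look.py w20; python3 -c "
from h import *
plan(.4764,-.065,.063,-46.2,1,10)"
```

```text
grasp now [ 0.4791 -0.0651  0.0823]
t 22.8 pos [ 0.4841 -0.0607  0.0459] yaw -46.18 op 0.036 F [ 0.4 -0.7 -1.7]
{'slide': [-0.138, -0.059, 0.466], 'rot': [0.072, -0.053, 0.016]}
```

View pics/w20.png

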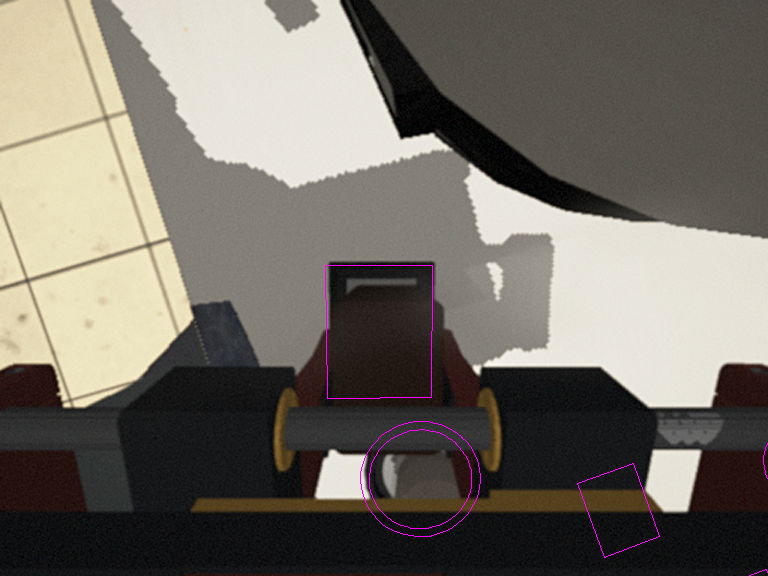

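Call:
servo_tool:
  moves:
    - {"slide": [-0.07,-0.05,0.12],"rot": [0.05,-0.05,0.02]}
    - {"slide": [-0.04,-0.02,0.15],"rot": [0.03,0,0]}
    - {"slide": [-0.02,0,0.1],"rot": [0,0,0]}
    - {"slide": [0,0,0],"rot": [0,0,0]}

```text
time: 23.2
position: [0.4806, -0.0605, 0.0296]
ee_rot: [0.924, 0.372, 0.081, -0.033]
ft_force: [-0.2, 0.7, -1.0]
opening: 0.0363
```

```bash
python3 look.py w21; python3 -c "
from h import *
plan(.4764,-.065,.063,-46.2,1,10)"
```

```text
grasp now [ 0.476  -0.065   0.0662]
t 23.25 pos [ 0.4807 -0.0605  0.0298] yaw -46.2 op 0.0363 F [-0.4  0.1 -1.9]
{'slide': [-0.009, 0.008, 0.08], 'rot': [-0.006, -0.006, -0.0]}
```

View pics/w21.png

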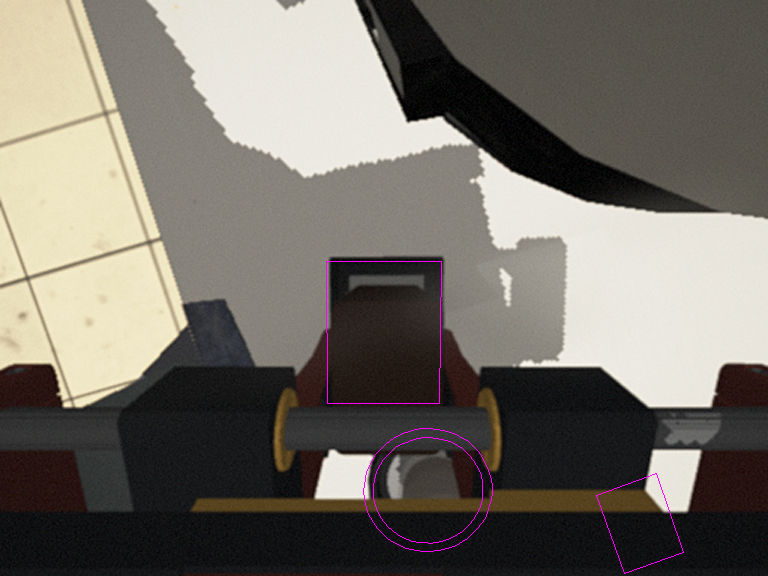

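Call:
servo_tool:
  moves:
    - {"slide": [0,0,0.1],"rot": [0,0,0]}
    - {"slide": [0,0,0],"rot": [0,0,0]}
    - {"slide": [0,0,0],"rot": [0,0,0]}
    - {"slide": [0,0,0],"rot": [0,0,0]}
    - {"slide": [0,0,0],"rot": [0,0,0]}

```text
time: 23.75
position: [0.4816, -0.06, 0.0257]
ee_rot: [0.924, 0.372, 0.081, -0.033]
ft_force: [0.4, 0.5, -1.7]
opening: 0.0358
```

Call:
servo_tool:
  moves:
    - {"slide": [0,0,0.05],"rot": [0,0,0]}
    - {"slide": [0,0,0],"rot": [0,0,0]}
    - {"slide": [0,0,0],"rot": [0,0,0]}
    - {"slide": [0,0,0],"rot": [0,0,0]}
    - {"slide": [0,0,0],"rot": [0,0,0]}

```text
time: 24.25
position: [0.4823, -0.0599, 0.0254]
ee_rot: [0.924, 0.372, 0.082, -0.032]
ft_force: [-0.2, 0.4, -1.4]
opening: 0.0359
```

```bash
python3 -c "
from h import *
plan(.4764,-.065,.06,-46.2,1,10)"
```

```text
grasp now [ 0.4776 -0.0644  0.0618]
t 24.25 pos [ 0.4823 -0.0599  0.0254] yaw -46.18 op 0.0359 F [-0.2  0.4 -1.4]
{'slide': [-0.042, -0.01, 0.038], 'rot': [0.01, -0.022, 0.005]}
```

Call:
servo_tool:
  moves:
    - {"slide": [-0.04,0,0.06],"rot": [0,-0.02,0]}
    - {"slide": [0,0,0],"rot": [0,0,0]}
    - {"slide": [0,0,0],"rot": [0,0,0]}
    - {"slide": [0,0,0],"rot": [0,0,0]}
    - {"slide": [0,0,0],"rot": [0,0,0]}

```text
time: 24.75
position: [0.4823, -0.0604, 0.0236]
ee_rot: [0.924, 0.372, 0.082, -0.032]
ft_force: [-0.1, 0.1, 2.2]
opening: 0.0357
```

Call:
servo_tool:
  moves:
    - {"slide": [0,0,0.05],"rot": [0,0,0]}
    - {"slide": [0,0,0],"rot": [0,0,0]}
    - {"slide": [0,0,0],"rot": [0,0,0]}
    - {"slide": [0,0,0],"rot": [0,0,0]}
    - {"slide": [0,0,0],"rot": [0,0,0]}

```text
time: 25.25
position: [0.4825, -0.0602, 0.0226]
ee_rot: [0.924, 0.372, 0.082, -0.032]
ft_force: [-1.0, -0.3, 1.6]
opening: 0.0357
```

Call:
servo_tool:
  moves:
    - {"slide": [0,0,0],"rot": [0,0,0]}
    - {"slide": [0,0,0],"rot": [0,0,0]}

```text
time: 25.45
position: [0.4825, -0.0602, 0.0226]
ee_rot: [0.924, 0.372, 0.082, -0.032]
ft_force: [-1.0, -0.5, 0.9]
opening: 0.0359
```

```bash
python3 look.py w22
python3 - <<'E'
from h import *
s=grab_frame('side'); save('s22',cv2.resize(s[180:330,180:330],None,fx=4,fy=4,interpolation=cv2.INTER_CUBIC))
E
```

```text
(no output)
```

View pics/s22.png

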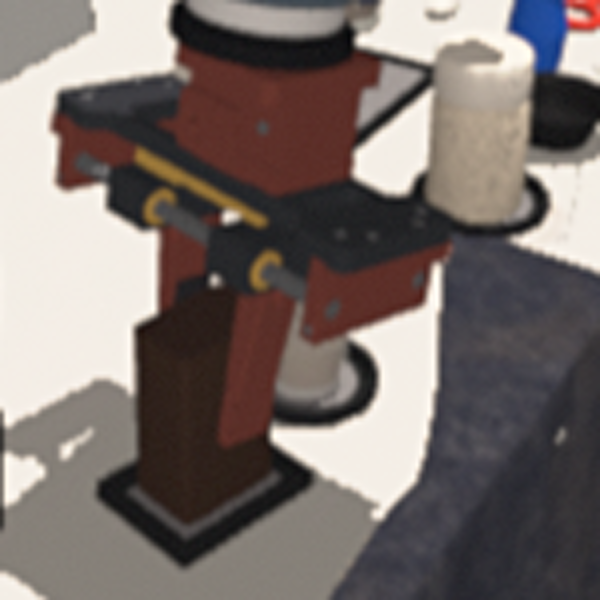

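Call:
servo_tool:
  moves:
    - {"slide": [0,0,0.05],"rot": [0,0,0]}
    - {"slide": [0,0,0],"rot": [0,0,0]}
    - {"slide": [0,0,0],"rot": [0,0,0]}
    - {"slide": [0,0,0],"rot": [0,0,0]}

```text
time: 25.95
position: [0.4829, -0.06, 0.0219]
ee_rot: [0.924, 0.372, 0.082, -0.032]
ft_force: [0.7, -0.0, -1.7]
opening: 0.0358
```

Call:
servo_tool:
  moves:
    - {"slide": [0,0,0],"rot": [0,0,0]}
    - {"slide": [0,0,0],"rot": [0,0,0]}

```text
time: 26.15
position: [0.4828, -0.0599, 0.0217]
ee_rot: [0.924, 0.372, 0.082, -0.033]
ft_force: [-0.4, -0.3, 4.0]
opening: 0.0356
```

Call:
servo_tool:
  moves:
    - {"slide": [0,0,0],"rot": [0,0,0]}
    - {"slide": [0,0,0],"rot": [0,0,0]}
    - {"slide": [0,0,0],"rot": [0,0,0]}
    - {"slide": [0,0,0],"rot": [0,0,0]}
  fingers: -0.5

```text
time: 26.55
position: [0.4832, -0.06, 0.0217]
ee_rot: [0.924, 0.372, 0.083, -0.032]
ft_force: [1.1, -0.9, -1.2]
opening: 0.0641
```

Call:
servo_tool:
  moves:
    - {"slide": [0.03,0,-0.2],"rot": [0,0,0]}
    - {"slide": [0.06,0,-0.4],"rot": [0,0,0]}
    - {"slide": [0.09,0,-0.6],"rot": [0,0,0]}
    - {"slide": [0.09,0,-0.6],"rot": [0,0,0]}
    - {"slide": [0.09,0,-0.7],"rot": [0,0,0]}

```text
time: 27.05
position: [0.4775, -0.0618, 0.1241]
ee_rot: [0.924, 0.371, 0.079, -0.034]
ft_force: [0.9, -0.0, -0.8]
opening: 0.0655
```

```bash
python3 look.py w23; python3 -c "
from h import *
plan(.47,-.12,.2,-46.2,1,0)"
```

```text
grasp now [ 0.4755 -0.067   0.1648]
t 27.1 pos [ 0.4802 -0.0626  0.1283] yaw -46.21 op 0.0662 F [ 1.5 -0.1  2.8]
{'slide': [-1.008, 0.86, -1.059], 'rot': [0.005, -1.679, -0.002]}
```

View pics/w23.png

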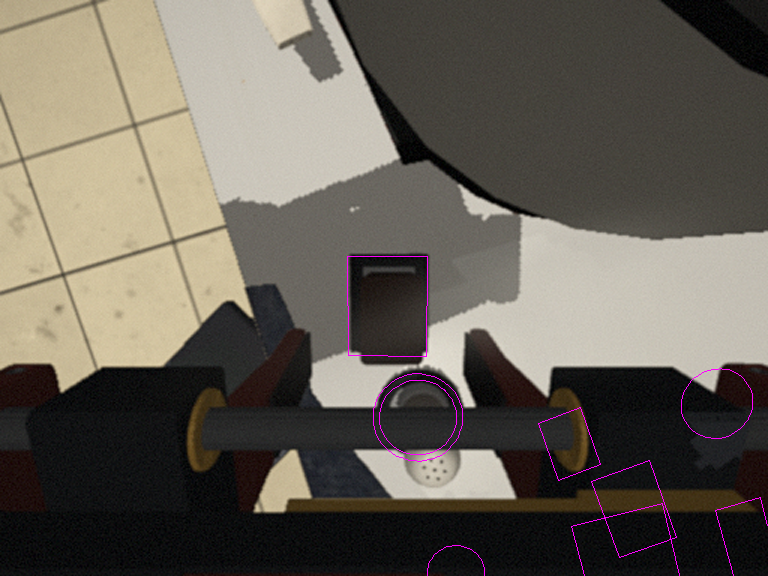

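The tin stands square in its holder (388,305). Next, the tongs: travel and untilt.

```bash
python3 -c "
from h import *
plan(.50,-.45,.18,-28.5,10,0)"
```

```text
grasp now [ 0.4755 -0.067   0.1648]
t 27.1 pos [ 0.4802 -0.0626  0.1283] yaw -46.21 op 0.0662 F [ 1.5 -0.1  2.8]
{'slide': [-0.618, 0.734, -0.147], 'rot': [0.026, -0.166, -0.294]}
{'slide': [-0.643, 0.714, -0.138], 'rot': [0.026, -0.166, -0.294]}
{'slide': [-0.667, 0.693, -0.128], 'rot': [0.026, -0.166, -0.294]}
{'slide': [-0.69, 0.672, -0.118], 'rot': [0.026, -0.166, -0.294]}
{'slide': [-0.713, 0.65, -0.108], 'rot': [0.026, -0.166, -0.294]}
{'slide': [-0.734, 0.627, -0.097], 'rot': [0.026, -0.166, -0.294]}
{'slide': [-0.755, 0.604, -0.086], 'rot': [0.026, -0.166, -0.294]}
{'slide': [-0.774, 0.58, -0.074], 'rot': [0.026, -0.166, -0.294]}
{'slide': [-0.793, 0.556, -0.062], 'rot': [0.026, -0.166, -0.294]}
{'slide': [-0.811, 0.531, -0.049], 'rot': [0.026, -0.166, -0.294]}
```

Call:
servo_tool:
  moves:
    - {"slide": [-0.6,0.4,-0.2],"rot": [0.02,0,-0.29]}
    - {"slide": [-0.64,0.65,-0.2],"rot": [0.02,-0.17,-0.29]}
    - {"slide": [-0.67,0.7,-0.15],"rot": [0.03,-0.2,-0.29]}
    - {"slide": [-0.69,0.7,-0.12],"rot": [0.03,-0.2,-0.29]}
    - {"slide": [-0.71,0.7,-0.1],"rot": [0.03,-0.2,-0.29]}
  fingers: -1

```text
time: 27.6
position: [0.4817, -0.2501, 0.146]
ee_rot: [0.893, 0.447, 0.045, -0.014]
ft_force: [0.6, 0.7, -0.3]
opening: 0.0879
```

```bash
python3 -c "
from h import *
plan(.50,-.45,.17,-28.5,5,0)"
```

```text
grasp now [ 0.4792 -0.2525  0.1828]
t 27.6 pos [ 0.4817 -0.2501  0.146 ] yaw -36.85 op 0.0879 F [ 0.6  0.7 -0.3]
{'slide': [-0.748, 0.672, 0.006], 'rot': [0.041, -0.174, -0.277]}
{'slide': [-0.767, 0.65, 0.017], 'rot': [0.041, -0.174, -0.277]}
{'slide': [-0.785, 0.627, 0.028], 'rot': [0.041, -0.174, -0.277]}
{'slide': [-0.803, 0.604, 0.04], 'rot': [0.041, -0.174, -0.277]}
{'slide': [-0.819, 0.581, 0.052], 'rot': [0.041, -0.174, -0.277]}
```

Call:
servo_tool:
  moves:
    - {"slide": [-0.75,0.67,0],"rot": [0.04,-0.17,-0.28]}
    - {"slide": [-0.77,0.65,0],"rot": [0.04,-0.17,-0.28]}
    - {"slide": [-0.78,0.62,0.02],"rot": [0.04,-0.17,-0.28]}
    - {"slide": [-0.75,0.55,0.03],"rot": [0.04,-0.17,-0.28]}
    - {"slide": [-0.5,0.4,0.04],"rot": [0.04,-0.17,-0.28]}

```text
time: 28.1
position: [0.4989, -0.4426, 0.1387]
ee_rot: [0.858, 0.513, -0.001, 0.003]
ft_force: [1.0, 0.2, -0.6]
opening: 0.0876
```

Call:
servo_tool:
  moves:
    - {"slide": [0,0,0],"rot": [0,0,0]}
    - {"slide": [0,0,0],"rot": [0,0,0]}

```text
time: 28.3
position: [0.4986, -0.445, 0.1386]
ee_rot: [0.859, 0.512, -0.001, 0.003]
ft_force: [-0.4, 0.6, -0.4]
opening: 0.088
```

```bash
python3 look.py w24; python3 -c "
from h import *
plan(.51,-.459,.17,-28.5,1,0)"
```

```text
grasp now [ 0.4987 -0.4447  0.1758]
t 28.35 pos [ 0.4987 -0.4449  0.1388] yaw -28.39 op 0.0879 F [0.2 0.8 0.5]
{'slide': [-0.175, 0.416, 0.147], 'rot': [0.039, 0.05, 0.019]}
```

View pics/w24.png

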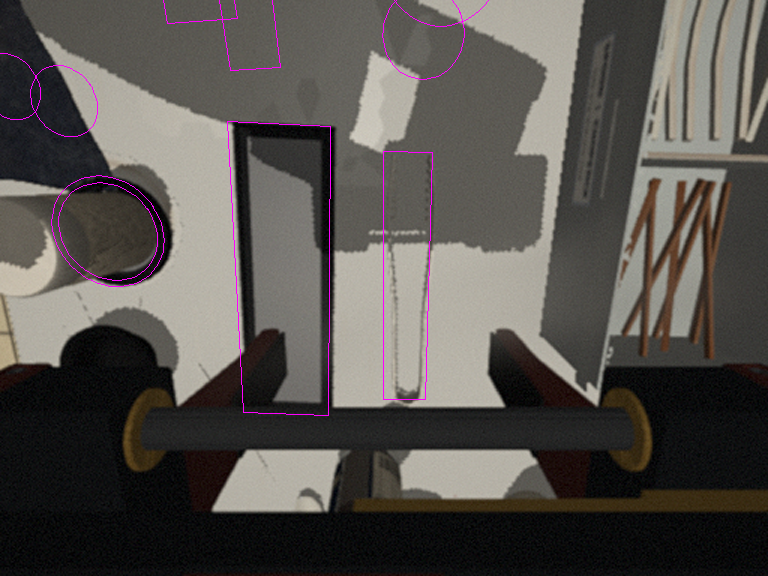

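The tongs lie between the fingers, axis from (410,152) to (407,400), and the model outline agrees. The sauce bottle at (365,480) is clear behind. Centre and descend.

Call:
servo_tool:
  moves:
    - {"slide": [-0.1,0.22,0.1],"rot": [0.02,0.03,0]}
    - {"slide": [-0.08,0.2,0.2],"rot": [0.02,0.02,0.02]}
    - {"slide": [0,0,0.5],"rot": [0,0,0]}
    - {"slide": [0,0,0.6],"rot": [0,0,0]}
    - {"slide": [0,0,0.4],"rot": [0,0,0]}

```text
time: 28.85
position: [0.514, -0.4587, 0.0672]
ee_rot: [0.859, 0.512, 0.001, 0.002]
ft_force: [-0.3, 0.1, -0.0]
opening: 0.0879
```

Call:
servo_tool:
  moves:
    - {"slide": [0,0,0],"rot": [0,0,0]}

```text
time: 28.95
position: [0.513, -0.4572, 0.0643]
ee_rot: [0.859, 0.512, 0.001, -0.0]
ft_force: [0.4, 0.3, 0.6]
opening: 0.0877
```

```bash
python3 look.py w25; python3 -c "
from h import *
plan(.511,-.459,.05,-28.5,2,0)"
```

```text
grasp now [ 0.5134 -0.4576  0.1024]
t 29.0 pos [ 0.5134 -0.4576  0.0654] yaw -28.4 op 0.0879 F [-0.4 -0.1 -0.4]
{'slide': [-0.03, -0.02, 0.654], 'rot': [0.009, -0.006, 0.009]}
{'slide': [-0.03, -0.019, 0.654], 'rot': [0.009, -0.006, 0.009]}
```

View pics/w25.png

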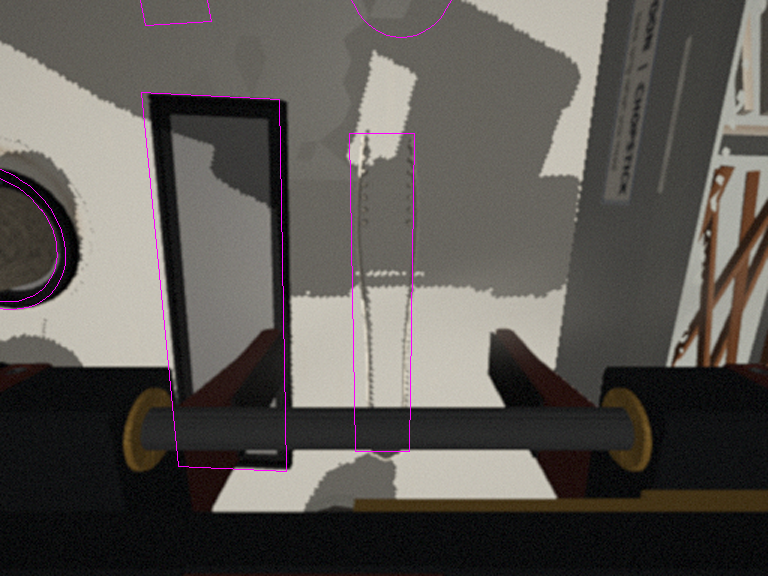

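Run:
```python
from h import *
d=np.load('w25_c.npz'); C=(d['K'],d['R'],d['t'])
s=sense(); p=s['position']; R=Ro.from_quat(s['ee_rot']).as_matrix()
for (u,v) in [(555,370),(580,180)]:
    w=unp(C,u/1.5,v/1.5,0); print(w.round(3),(R.T@(w-p)).round(3))
for z in (.04,.06,.08):
    w=unp(C,665/1.5,365/1.5,z); print(z,w.round(3),(R.T@(w-p)).round(3))
```

```text
[ 0.589 -0.553  0.   ] [-0.048  0.112  0.066]
[ 0.649 -0.447  0.   ] [0.073 0.114 0.066]
0.04 [ 0.637 -0.554  0.04 ] [-0.026  0.155  0.026]
0.06 [ 0.628 -0.539  0.06 ] [-0.017  0.14   0.006]
0.08 [ 0.619 -0.524  0.08 ] [-0.008  0.125 -0.014]
```

Call:
servo_tool:
  moves:
    - {"slide": [-0.03,-0.03,0.4],"rot": [0,0,0]}
    - {"slide": [-0.03,-0.02,0.5],"rot": [0,0,0]}
    - {"slide": [0,0,0.4],"rot": [0,0,0]}
    - {"slide": [0,0,0.2],"rot": [0,0,0]}
    - {"slide": [0,0,0],"rot": [0,0,0]}

```text
time: 29.5
position: [0.5125, -0.4603, 0.0043]
ee_rot: [0.859, 0.512, 0.002, 0.003]
ft_force: [0.6, -0.2, -0.5]
opening: 0.0879
```

```bash
python3 -c "
from h import *
plan(.511,-.459,.025,-28.5,2,0)"
```

```text
grasp now [ 0.5123 -0.4602  0.0413]
t 29.5 pos [ 0.5125 -0.4603  0.0043] yaw -28.38 op 0.0879 F [ 0.6 -0.2 -0.5]
{'slide': [0.006, -0.026, 0.203], 'rot': [0.032, -0.001, 0.01]}
{'slide': [0.006, -0.025, 0.203], 'rot': [0.032, -0.001, 0.01]}
```

Call:
servo_tool:
  moves:
    - {"slide": [0,-0.02,0.2],"rot": [0.03,0,0]}
    - {"slide": [0,-0.02,0.15],"rot": [0.03,0,0.02]}
    - {"slide": [0,0,0],"rot": [0,0,0]}
    - {"slide": [0,0,0],"rot": [0,0,0]}

```text
time: 29.9
position: [0.5119, -0.4604, -0.0096]
ee_rot: [0.859, 0.511, 0.0, 0.001]
ft_force: [0.3, 0.1, 0.0]
opening: 0.0876
```

```bash
python3 -c "
from h import *
plan(.511,-.459,.025,-28.5,1,0)"
```

```text
grasp now [ 0.5119 -0.4603  0.0274]
t 29.9 pos [ 0.5119 -0.4604 -0.0096] yaw -28.52 op 0.0876 F [0.3 0.1 0. ]
{'slide': [0.019, -0.037, 0.061], 'rot': [0.019, 0.004, -0.003]}
```

Call:
servo_tool:
  moves:
    - {"slide": [0,-0.01,0.08],"rot": [0,0,0]}
    - {"slide": [0,0,0],"rot": [0,0,0]}
    - {"slide": [0,0,0],"rot": [0,0,0]}
    - {"slide": [0,0,0],"rot": [0,0,0]}
    - {"slide": [0,0,0],"rot": [0,0,0]}
  fingers: 0.7
  newtons: 20

```text
time: 30.4
position: [0.5123, -0.4607, -0.0117]
ee_rot: [0.859, 0.511, 0.001, 0.002]
ft_force: [-0.7, -0.1, 0.2]
opening: 0.0513
```

Call:
servo_tool:
  moves:
    - {"slide": [0,0,0],"rot": [0,0,0]}
    - {"slide": [0,0,0],"rot": [0,0,0]}
    - {"slide": [0,0,0],"rot": [0,0,0]}
    - {"slide": [0,0,0],"rot": [0,0,0]}

```text
time: 30.8
position: [0.5123, -0.4607, -0.0115]
ee_rot: [0.859, 0.511, 0.001, 0.002]
ft_force: [-0.4, -0.3, -0.2]
opening: 0.0315
```

```bash
python3 look.py w26; python3 -c "
from h import *
plan(.511,-.459,.075,-28.5,3,0)"
```

```text
grasp now [ 0.5121 -0.4606  0.0254]
t 30.85 pos [ 0.5122 -0.4607 -0.0116] yaw -28.51 op 0.0316 F [ 0.9 -0.3 -0.1]
{'slide': [0.007, -0.014, -0.413], 'rot': [0.013, 0.003, -0.001]}
{'slide': [0.007, -0.015, -0.413], 'rot': [0.013, 0.003, -0.001]}
{'slide': [0.007, -0.015, -0.413], 'rot': [0.013, 0.003, -0.001]}
```

View pics/w26.png

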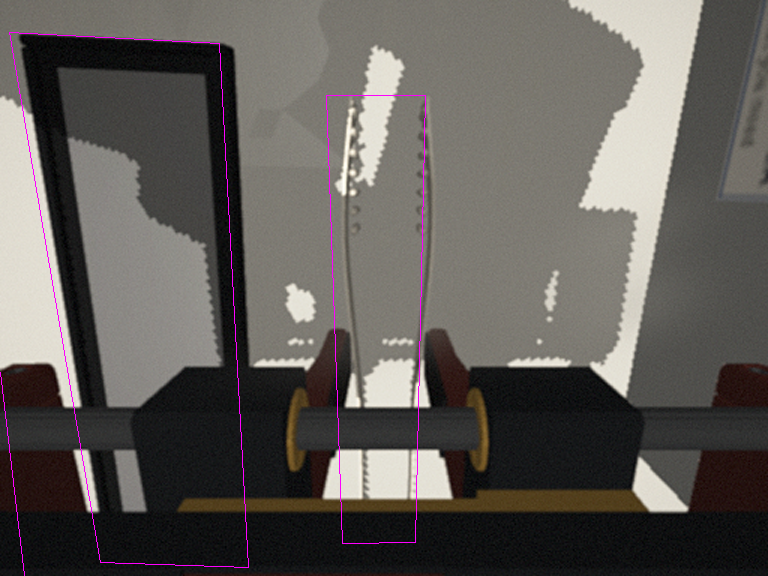

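Gripped across 31.5 mm at the middle. Lift and carry to the tray.

Call:
servo_tool:
  moves:
    - {"slide": [0,0,-0.2],"rot": [0,0,0]}
    - {"slide": [0,0,-0.4],"rot": [0,0,0]}
    - {"slide": [0,0,-0.4],"rot": [0,0,0]}
    - {"slide": [0,0,-0.2],"rot": [0,0,0]}
    - {"slide": [0,0,0],"rot": [0,0,0]}

```text
time: 31.35
position: [0.5124, -0.4609, 0.0415]
ee_rot: [0.859, 0.511, 0.001, 0.002]
ft_force: [0.7, -0.3, -0.6]
opening: 0.0317
```

```bash
python3 look.py w27; python3 -c "
from h import *
plan(.4258,-.4115,.07,-31,4,0)"
```

```text
grasp now [ 0.5122 -0.4607  0.078 ]
t 31.4 pos [ 0.5123 -0.4608  0.041 ] yaw -28.51 op 0.032 F [ 0.3  0.7 -1.6]
{'slide': [0.013, -0.622, 0.047], 'rot': [0.011, 0.002, 0.104]}
{'slide': [0.006, -0.622, 0.048], 'rot': [0.011, 0.002, 0.104]}
{'slide': [-0.001, -0.622, 0.049], 'rot': [0.011, 0.002, 0.104]}
{'slide': [-0.008, -0.622, 0.049], 'rot': [0.011, 0.002, 0.104]}
```

View pics/w27.png

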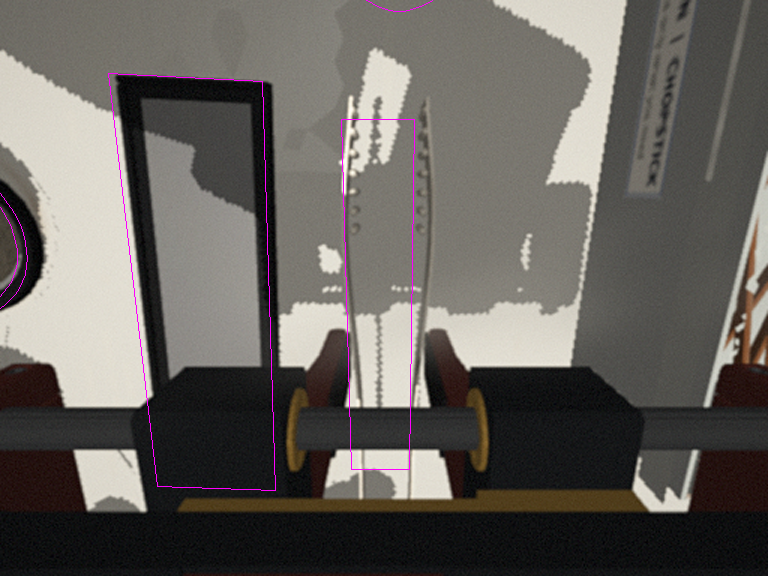

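Call:
servo_tool:
  moves:
    - {"slide": [0,-0.45,0],"rot": [0,0,0.1]}
    - {"slide": [0,-0.65,0],"rot": [0,0,0.1]}
    - {"slide": [0,-0.65,0],"rot": [0,0,0.1]}
    - {"slide": [0,-0.5,0],"rot": [0,0,0.1]}
    - {"slide": [0,0,0],"rot": [0,0,0]}

```text
time: 31.9
position: [0.4312, -0.4144, 0.0397]
ee_rot: [0.87, 0.493, 0.001, 0.002]
ft_force: [0.6, -0.6, -0.4]
opening: 0.0319
```

```bash
python3 look.py w28; python3 -c "
from h import *
plan(.4258,-.4115,.05,-31,2,0)"
```

```text
grasp now [ 0.4325 -0.4154  0.077 ]
t 31.95 pos [ 0.4327 -0.4156  0.04  ] yaw -30.95 op 0.0318 F [-0.2 -0.1 -1. ]
{'slide': [-0.0, -0.103, 0.337], 'rot': [0.031, 0.006, 0.004]}
{'slide': [-0.001, -0.102, 0.337], 'rot': [0.031, 0.006, 0.004]}
```

View pics/w28.png

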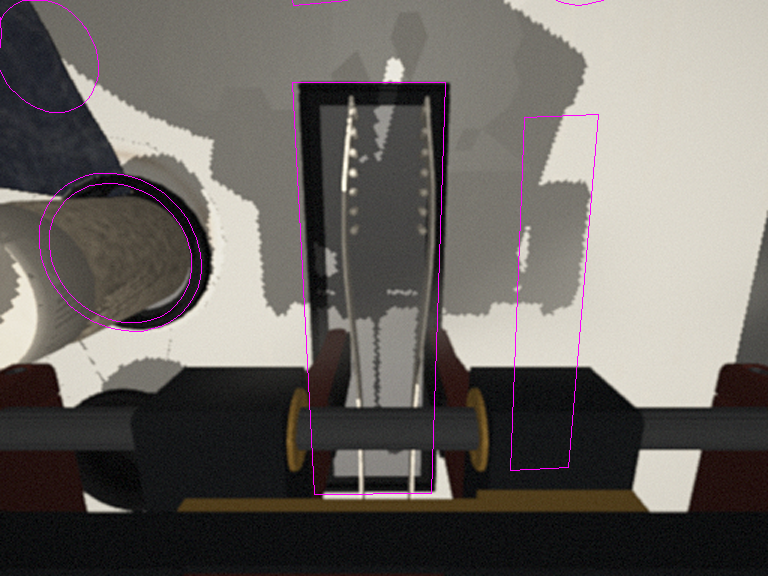

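The tongs are over the tray (tray centre column ≈374, tongs ≈390), so I shift about 8 mm toward −y and lower.

Call:
servo_tool:
  moves:
    - {"slide": [0,-0.19,0.05],"rot": [0.03,0,0]}
    - {"slide": [0,0,0.3],"rot": [0.03,0,0]}
    - {"slide": [0,0,0.3],"rot": [0,0,0]}
    - {"slide": [0,0,0],"rot": [0,0,0]}

```text
time: 32.35
position: [0.4289, -0.4137, 0.0119]
ee_rot: [0.87, 0.493, -0.0, 0.002]
ft_force: [0.9, -0.5, -1.0]
opening: 0.0318
```

```bash
python3 look.py w29; python3 -c "
from h import *
plan(.4258,-.4115,.035,-31,2,0)"
```

```text
grasp now [ 0.4291 -0.4138  0.0495]
t 32.4 pos [ 0.4292 -0.414   0.0125] yaw -30.89 op 0.0316 F [-0.3 -0.6 -0.9]
{'slide': [0.005, -0.053, 0.181], 'rot': [0.02, 0.01, 0.009]}
{'slide': [0.005, -0.053, 0.181], 'rot': [0.02, 0.01, 0.009]}
```

View pics/w29.png

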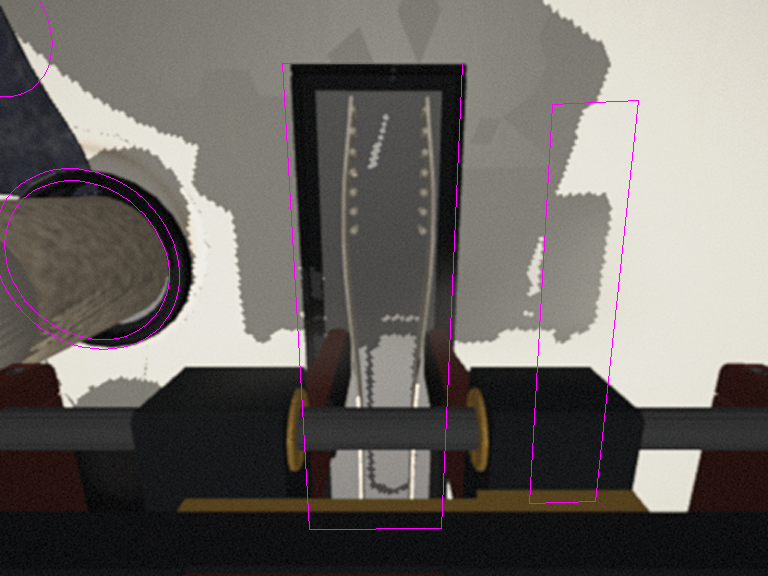

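Call:
servo_tool:
  moves:
    - {"slide": [0,-0.1,0.08],"rot": [0.02,0.01,0.01]}
    - {"slide": [0,-0.02,0.15],"rot": [0.02,0,0]}
    - {"slide": [0,0,0.12],"rot": [0,0,0]}
    - {"slide": [0,0,0],"rot": [0,0,0]}

```text
time: 32.8
position: [0.4253, -0.4117, -0.003]
ee_rot: [0.87, 0.493, -0.001, 0.0]
ft_force: [-0.4, -0.5, -1.2]
opening: 0.0315
```

```bash
python3 look.py w30; python3 -c "
from h import *
plan(.4258,-.4115,.029,-31,1,0)"
```

```text
grasp now [ 0.4255 -0.4118  0.0343]
t 32.85 pos [ 0.4255 -0.4118 -0.0027] yaw -30.94 op 0.0316 F [ 0.1 -0.2 -1.4]
{'slide': [0.011, 0.004, 0.132], 'rot': [0.002, 0.011, 0.01]}
```

View pics/w30.png

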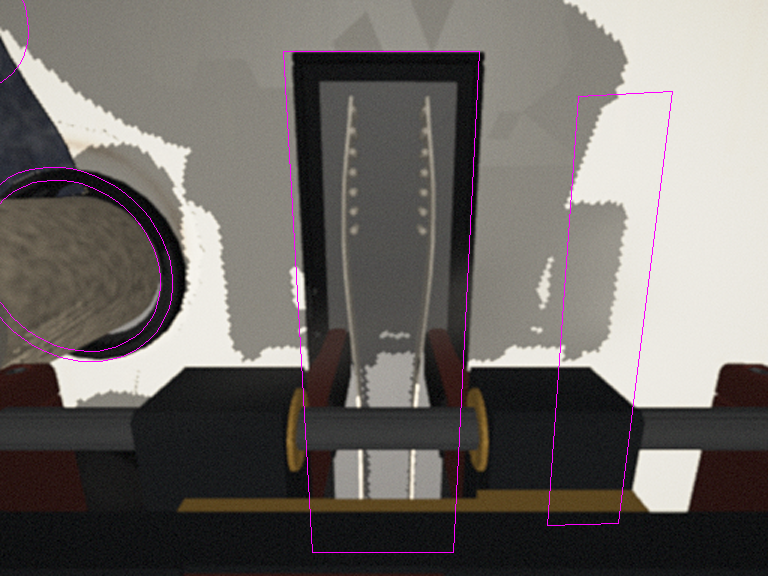

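The tongs are centred in the tray (389 against 388). I'll lower them to contact.

Call:
servo_tool:
  moves:
    - {"slide": [0,0,0.1],"rot": [0,0,0]}
    - {"slide": [0,0,0],"rot": [0,0,0]}
    - {"slide": [0,0,0],"rot": [0,0,0]}
    - {"slide": [0,0,0],"rot": [0,0,0]}
    - {"slide": [0,0,0],"rot": [0,0,0]}

```text
time: 33.35
position: [0.4259, -0.4123, -0.0064]
ee_rot: [0.87, 0.493, -0.0, 0.001]
ft_force: [0.2, -0.4, -0.9]
opening: 0.0316
```

Call:
servo_tool:
  moves:
    - {"slide": [0,0,0.06],"rot": [0,0,0]}
    - {"slide": [0,0,0],"rot": [0,0,0]}
    - {"slide": [0,0,0],"rot": [0,0,0]}
    - {"slide": [0,0,0],"rot": [0,0,0]}
    - {"slide": [0,0,0],"rot": [0,0,0]}

```text
time: 33.85
position: [0.4264, -0.4128, -0.0077]
ee_rot: [0.87, 0.493, -0.0, 0.002]
ft_force: [0.0, 0.5, -0.4]
opening: 0.0311
```

```bash
python3 -c "
from h import *
plan(.4258,-.4115,.029,-31,1,0)"
```

```text
grasp now [ 0.4263 -0.4127  0.0293]
t 33.85 pos [ 0.4264 -0.4128 -0.0077] yaw -30.93 op 0.0311 F [ 0.   0.5 -0.4]
{'slide': [0.021, -0.03, 0.006], 'rot': [0.028, 0.018, 0.011]}
```

Call:
servo_tool:
  moves:
    - {"slide": [0,-0.02,0.06],"rot": [0.02,0,0]}
    - {"slide": [0,0,0],"rot": [0,0,0]}
    - {"slide": [0,0,0],"rot": [0,0,0]}
    - {"slide": [0,0,0],"rot": [0,0,0]}
    - {"slide": [0,0,0],"rot": [0,0,0]}

```text
time: 34.35
position: [0.4264, -0.4132, -0.0085]
ee_rot: [0.87, 0.493, -0.0, 0.002]
ft_force: [-0.0, 0.7, -0.8]
opening: 0.0316
```

Call:
servo_tool:
  moves:
    - {"slide": [0,0,0],"rot": [0,0,0]}
    - {"slide": [0,0,0],"rot": [0,0,0]}

```text
time: 34.55
position: [0.4264, -0.4131, -0.0086]
ee_rot: [0.87, 0.493, -0.0, 0.001]
ft_force: [0.2, -0.0, 1.9]
opening: 0.0317
```

Call:
servo_tool:
  moves:
    - {"slide": [0,0,0.04],"rot": [0,0,0]}
    - {"slide": [0,0,0],"rot": [0,0,0]}
    - {"slide": [0,0,0],"rot": [0,0,0]}
    - {"slide": [0,0,0],"rot": [0,0,0]}
    - {"slide": [0,0,0],"rot": [0,0,0]}

```text
time: 35.05
position: [0.4263, -0.4131, -0.0087]
ee_rot: [0.87, 0.493, -0.001, 0.001]
ft_force: [0.2, 0.1, 1.0]
opening: 0.031
```

Call:
servo_tool:
  moves:
    - {"slide": [0,0,0],"rot": [0,0,0]}
    - {"slide": [0,0,0],"rot": [0,0,0]}

```text
time: 35.25
position: [0.4264, -0.4131, -0.0087]
ee_rot: [0.87, 0.493, -0.001, 0.001]
ft_force: [0.0, 0.6, 1.4]
opening: 0.0314
```

```bash
python3 look.py w31
python3 - <<'E'
from h import *
s=grab_frame('side'); save('s31',cv2.resize(s[120:270,180:380],None,fx=4,fy=4,interpolation=cv2.INTER_CUBIC))
E
```

```text
(no output)
```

View pics/s31.png

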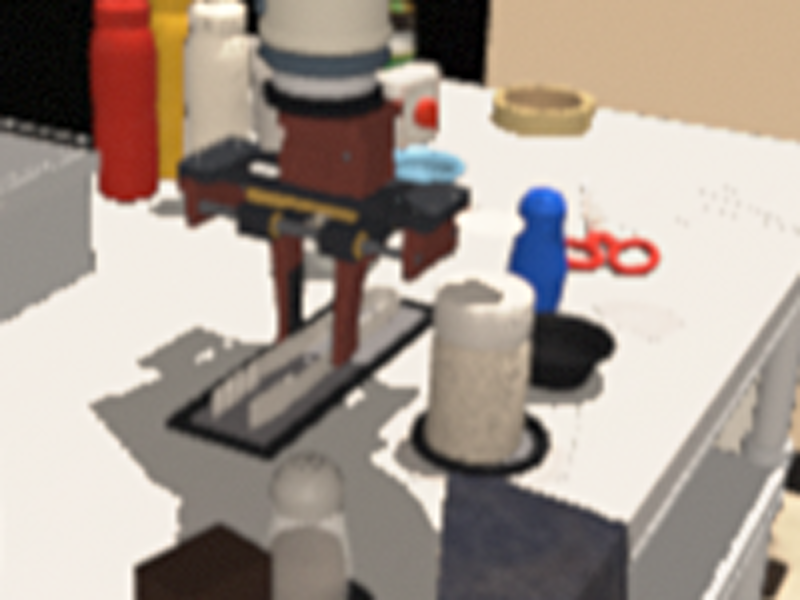

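The tongs lie in the tray in contact (load moved from −1 to about +1.4 N and the descent stalled). Release.

Call:
servo_tool:
  moves:
    - {"slide": [0,0,0],"rot": [0,0,0]}
    - {"slide": [0,0,0],"rot": [0,0,0]}
    - {"slide": [0,0,0],"rot": [0,0,0]}
  fingers: -0.15

```text
time: 35.65
position: [0.4264, -0.4132, -0.0089]
ee_rot: [0.87, 0.493, -0.001, 0.001]
ft_force: [0.9, -0.5, -0.8]
opening: 0.0496
```

Call:
servo_tool:
  moves:
    - {"slide": [0,0,-0.2],"rot": [0,0,0]}
    - {"slide": [0,0,-0.4],"rot": [0,0,0]}
    - {"slide": [0,0,-0.7],"rot": [0,0,0]}
    - {"slide": [0,0,-0.9],"rot": [0,0,0]}
    - {"slide": [0,0,-0.9],"rot": [0,0,0]}

```text
time: 36.15
position: [0.4239, -0.4103, 0.1176]
ee_rot: [0.87, 0.493, -0.002, -0.003]
ft_force: [0.0, -0.3, 0.5]
opening: 0.0501
```

Call:
servo_tool:
  moves:
    - {"slide": [0,0,-0.9],"rot": [0,0,0]}
    - {"slide": [0,0,-0.9],"rot": [0,0,0]}
    - {"slide": [0,0,-0.8],"rot": [0,0,0]}
    - {"slide": [0,0,0],"rot": [0,0,0]}

```text
time: 36.55
position: [0.4261, -0.4123, 0.2375]
ee_rot: [0.87, 0.493, 0.0, 0.004]
ft_force: [0.7, 0.3, 0.7]
opening: 0.0507
```

```bash
python3 look.py w32; python3 f.py
python3 - <<'E'
from h import *
t=grab_frame('top'); np.save('tf.npy',t); save('tf',cv2.resize(t[90:290,95:355],None,fx=3,fy=3,interpolation=cv2.INTER_CUBIC))
E
```

```text
[ 0.4254 -0.4115  0.2354] [ 0.07 -0.01 -0.71] [-0.035 -0.064  0.059] 0.050432439809340895 36.6
```

View pics/w32.png

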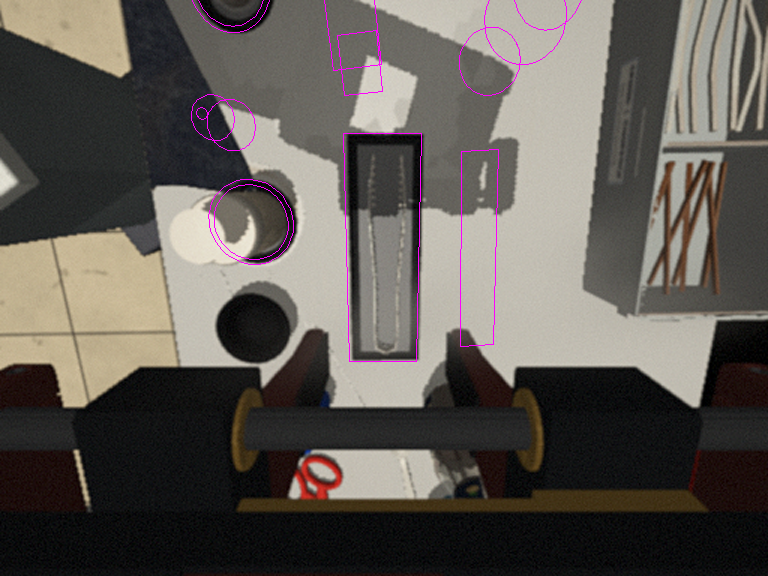

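View pics/tf.png

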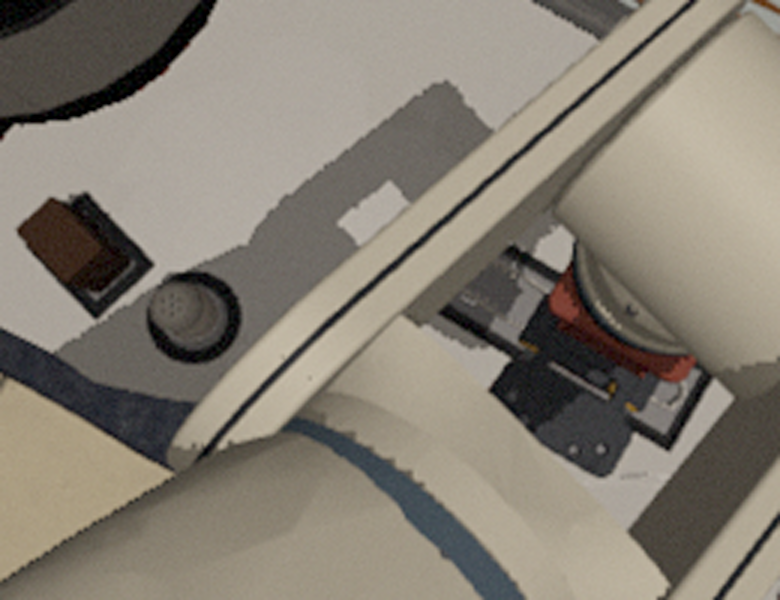

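```bash
python3 -c "
from h import *
plan(.25,-.58,.28,-45,6,0)
im=np.load('w32.npy'); save('tr',cv2.resize(im[80:245,210:300],None,fx=3.6,fy=3.6,interpolation=cv2.INTER_CUBIC))"
```

```text
grasp now [ 0.4245 -0.4106  0.27  ]
t 36.65 pos [ 0.4245 -0.4106  0.233 ] yaw -30.93 op 0.0504 F [-0.2  0.5 -0.1]
{'slide': [-0.979, -0.261, -0.04], 'rot': [0.001, 0.003, 0.391]}
{'slide': [-0.989, -0.221, -0.04], 'rot': [0.001, 0.003, 0.391]}
{'slide': [-0.997, -0.18, -0.04], 'rot': [0.001, 0.003, 0.391]}
{'slide': [-1.004, -0.139, -0.041], 'rot': [0.001, 0.003, 0.391]}
{'slide': [-1.009, -0.098, -0.041], 'rot': [0.001, 0.003, 0.391]}
{'slide': [-1.012, -0.057, -0.041], 'rot': [0.001, 0.003, 0.391]}
```

View pics/tr.png

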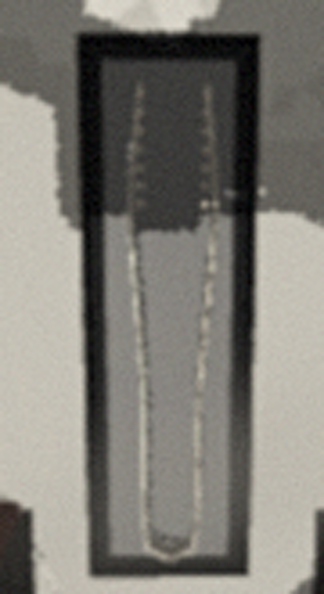

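Run:
```python
from h import *
d=np.load('w32_c.npz'); C=(d['K'],d['R'],d['t'])
ax=np.array([np.cos(np.radians(59.04)),np.sin(np.radians(59.04))])
f=lambda c,r,z: unp(C,210+c/3.6,80+r/3.6,z)[:2]
A=f(169,36,.008);B=f(169,574,.008); print('tray outer',A,B,np.linalg.norm(A-B)); m=(A+B)/2
for z in (.0135,.023):
  P=f(172,82,z);Q=f(170,558,z); print(z,np.linalg.norm(P-Q),'offset from tray mid along, ends',(P-m)@ax,(Q-m)@ax)
# side view of far end at different
```

```text
tray outer [ 0.4875786  -0.31247785] [ 0.36837398 -0.51109536] 0.23164339182687563
0.0135 0.2036082366746109 offset from tray mid along, ends 0.09804791722382346 -0.10555882459165117
0.023 0.19883307256912378 offset from tray mid along, ends 0.09733225701778861 -0.10149935575069068
```

Call:
servo_tool:
  moves:
    - {"slide": [-0.6,-0.25,-0.1],"rot": [0,0,0.39]}
    - {"slide": [-0.9,-0.2,-0.1],"rot": [0,0,0.39]}
    - {"slide": [-1.0,-0.18,-0.05],"rot": [0,0,0.39]}
    - {"slide": [-1.0,-0.14,0],"rot": [0,0,0.39]}
    - {"slide": [-1.0,-0.1,0],"rot": [0,0,0.39]}

```text
time: 37.15
position: [0.2862, -0.5319, 0.2364]
ee_rot: [0.916, 0.402, -0.001, -0.006]
ft_force: [0.9, -0.8, -0.0]
opening: 0.0506
```

Call:
servo_tool:
  moves:
    - {"slide": [-0.6,0,0],"rot": [0,0,0]}
    - {"slide": [-0.3,0,0],"rot": [0,0,0]}
    - {"slide": [0,0,0],"rot": [0,0,0]}

```text
time: 37.45
position: [0.2558, -0.5591, 0.2312]
ee_rot: [0.917, 0.399, -0.002, -0.01]
ft_force: [0.5, -0.1, -0.1]
opening: 0.0501
```

```bash
python3 - <<'E'
from h import *
t=grab_frame('top'); np.save('tf.npy',t); save('tf2',cv2.resize(t[90:290,95:355],None,fx=3,fy=3,interpolation=cv2.INTER_CUBIC))
s=grab_frame('side'); save('sf2',cv2.resize(s[130:330,150:410],None,fx=3,fy=3,interpolation=cv2.INTER_CUBIC))
E
python3 f.py
```

```text
[ 0.2571 -0.5581  0.2315] [-0.06 -0.35  0.82] [-0.016 -0.028 -0.016] 0.05056220499384504 37.55
```

View pics/tf2.png

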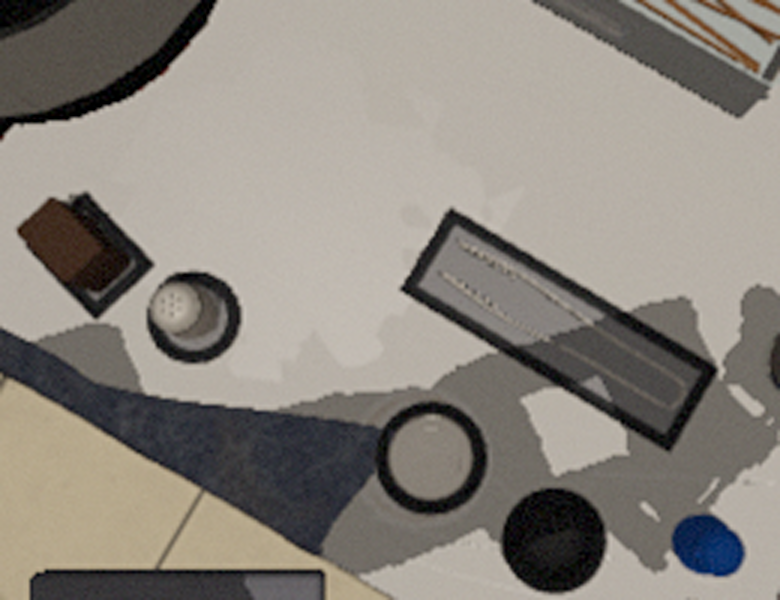

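View pics/sf2.png

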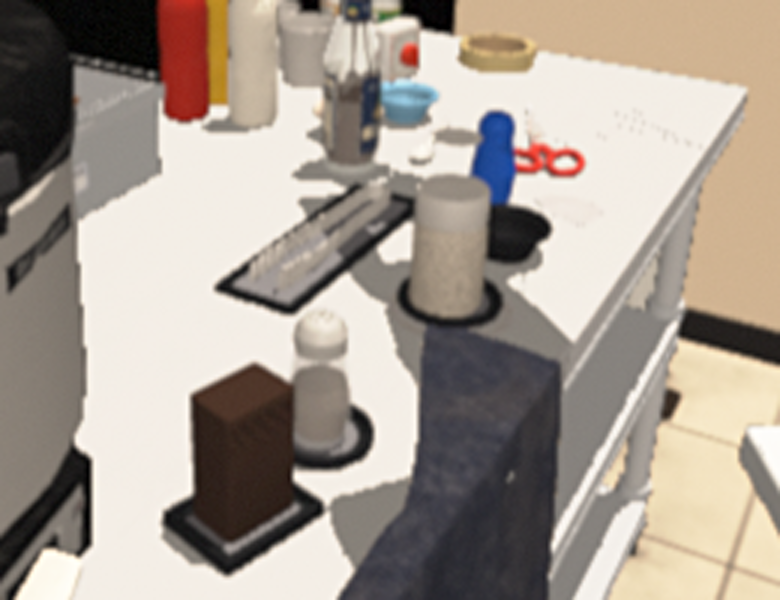

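All four sit in their holders in both views. The bowl (555,540) and the bottle are unchanged from the first pictures, and the arm is clear, so I'm handing in.

```bash
python3 -c "
from h import *
print(sign_off())"
```

```text
the job is handed in; nothing more can be done
None
```

I placed all four things in the order asked — shaker, grinder, tin, tongs — and handed the job in at about 37.6 s. Each was lowered until it touched the holder's floor, then released.

**Final checks**
- The last top and side pictures show the shaker in the smaller round holder and the grinder in the larger one. The tin is upright and square in the oblong holder, and the tongs lie flat in the tray.
- The tongs are about 2–4 mm off the tray's centre lengthwise, still well inside the rim.
- The sauce bottle and bowl are at the same pixels as at the start. The arm ended well clear with the gripper empty.

**What disagreed or went wrong**
- **Fingertip position:** the pictures put the fingertips about 37 mm further back than the stated tool geometry. Because of this, my first grip on the shaker pinched its neck. I let go, went lower and regripped before lifting, and used the corrected offset from then on.
- **Force reading:** it lagged and was noisy, so I judged floor contact from repeated readings together with the stalled descent and the pictures. For the tongs the change was only about 2 N.
- **Landing height:** all four touched down about 1–5 mm lower than the pick height plus the holder floor would suggest. The pictures show nothing tilted or left above the floor.

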